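Fit the square cover on the bent water pipe

ROBOT

A 7-joint arm with a two-finger parallel gripper is mounted at the origin on the work surface. World frame = base frame: x ahead of the robot, y to its left, z up, the work surface at z = 0. Lengths are in m, angles in degrees, forces in N, time in s.
With the tool pointing down it reaches from about 0.425 to 0.875 m from the base axis. Payload 4.7 kg.
Tool frame: the origin (TCP) lies on the mounting face of the last link; the fingertips stand 182 mm ahead of it and the grasp point (between the pads) lies 164 mm ahead of it; z points along the fingers, y is the line along which they close (so a half turn about z gives the same grasp; the last joint's range is limited). The gripper opens to 87 mm and grips with 3 to 60 N. Pads are 19 mm wide; open, the fingers measure 117 mm over their backs; the gripper's body (75 mm by 190 mm) begins 51 mm behind the grasp point.
Start: joints at [-69.666, 18.392, -4.016, 83.108, 1.295, 78.541, -3.26], TCP at [0.217, 0.613, 0.405] pointing down, gripper open.
Joint ranges: [-163.93, 163.93], [-17.29, 119.83], [-79.2, 71.16], [3.27, 140.29], [-89.18, 269.18], [5.43, 117.66], [-154.24, 154.24]. Speed limits (degrees/s): [147.25, 147.25, 180, 180, 180, 180, 180].

INTERFACE

Orientations are given as [roll, pitch, yaw] about the fixed x, y, z axes, in that order (R = Rz(yaw) Ry(pitch) Rx(roll)).
In Python, from cell import env gives the robot as it stands.
- The arm moves only by the tool servo_tool, never from a script. Its argument "plan" is a list of rows, each an object with "xyz": the shift along the tool's x, y, z in cm, a list of three; "twist": the turn, a rotation vector about the tool's x, y, z in degrees, a list of three; "jaw": the closure, from 0 (fully open) to 1 (shut). In form: [{"xyz": [x, y, z], "twist": [wx, wy, wz], "jaw": jaw}, ...]. A call has 1 to 10 rows; each row is the pose to reach, as a shift and turn from the pose commanded when the call began, along the tool's axes at that moment; what a row does not reach only later rows make up. A row lasts 1/12 s, in which the tool goes at most 41.7 mm and 7.16 degrees, less where a joint would pass 70% of its speed; a pose out of reach is approached as far as the arm can. A call with a gripper value outside its range is refused whole. The fingers move at their own pace and stop on an object; "newtons" is the grip in N (left out, the last holds). Time passes only in rows, so rows that repeat a pose let the fingers close. It gives the time, the measured TCP pose, the force, the opening and the grip force at its end, in the units of the state.
- env.get_obs(): the state, without advancing time (a new reading comes with each control period).
- env.read_camera(name): name is "scene" or "side" or "wrist"; returns a dict with "img" (480x640x3 uint8, red, green, blue), "camera_matrix" (3x3 intrinsics, pixels), "k1" (the pictures are not rectified: a ray, as slopes to the right and down, at radius r is drawn at 1 + k1 r^2 times it, then the intrinsics apply), "R" (3x3) and "t" (3): a world point X has camera coordinates R X + t. Camera axes: x right, y down, z forward; pixel columns grow to the right and rows downward; lengths in m; the calibration is good to about 2 mm. A picture is of the moment at which its call begins. There is no depth.
- env.sign_off(): hands the job in; it is judged then, once.
The state is a dict: "time_s": time; "qpos": joint angles; "joint_velocities": joint speeds; "effort": joint torques, N m; "tool_pos": TCP position; "tool_rot": TCP orientation; "force": force on the tool from outside, world axes, zero at the start; "wrist_torque": the same for the moment, N m; "grip_width": finger opening in m; "grasp_force": force on a finger pad.
Only numpy, scipy, OpenCV 4.12 (cv2) and the standard library are available. Lean on these libraries where they do the work, as an engineer would, in place of code of your own. Each camera call takes 0.05 s, during which the arm holds its last target. There are 200 camera calls.

TASK

Finish the cold-water pipe: thread the loose square chrome cover, hollow side first, over the open end of the bent copper pipe, slide it round the bend, turning it as the pipe turns, and leave it flush and level against the tiled boxing so that it hides the brass fitting. Work gently: never force the cover on the pipe or against the wall, do not bend the pipe, and leave everything else where it is.

Things in the scene. Friction and masses are not known exactly. Their poses are not given: they have to be found in the camera images.
- cover_centre (a point): Centre of the loose square chrome cover, a shell 50 mm wide, 50 high, 32 long along its x axis, 0.13-0.21 kg, lying on a flat side, so this point is 25 mm up. x is the bore's axis and points out of the hollow side, which ends on the wall. The bore, in a bush 12 mm long in the middle of the shell, is 17.6 mm across (8-sided); the plate on the closed side has a wider hole. Grip it from above across its width.
- cover: The same cover; origin at the middle of its underside, axes as for cover_centre.
- pipe: Copper pipe, 15 mm thick. Origin: its axis at the boxing's face, 125 mm up; x into the wall, square to it; z up, but the pipe is rolled up to 3 degrees about x, so its open end is high or low. From the wall: a straight stub along -x, a 45 degree bend towards -y, a straight, another 45 degree bend, a straight leg along -y to the open end. Both bends have an axis radius of 60 mm.
- pipe_tip (a point): Centre of the pipe's open end (edge chamfered 2 mm); its x axis points along the pipe into the open end, the way the cover travels. The pipe was bent by eye: the stub is 36-72 mm long, the middle straight 60-118, the leg 40-76, so where the bends lie is known only by feel. Stiff unless forced (30 N). Over 8 N between cover and pipe scores it: ease the cover along.
- boxing: Fixed tiled boxing along the back of the counter, 155 mm high, 130 deep. Origin at the foot of its front face below the pipe; x points into the wall, square to the face, z up. A finished stub with an identical fixed cover and a red-handled valve stands 150 mm to its +y side, bottles stand on its ledge: leave them.
- wall_mouth (a point): Point on the boxing's face on the stub's axis, 125 mm up; axes as boxing. Fitted, the cover's centre is 16 mm in front of it. The brass nut and rough hole round the pipe here reach 19 mm from its axis and 13 mm from the wall and go inside the cover's hollow.
- spanner: Spanner lying on the counter; leave it.
- tape_spool: White plastic spool, 54 mm across, 16 mm high, on the counter; leave it.
- brass_nut: Square brass nut, 30 mm, on the counter; leave it.
- mug: Yellow mug, 80 mm across, 90 mm high, on the counter; leave it.
- tub: White and red tub with blue lid, 80 mm across, 100 mm high, on the counter; leave it.
- cover_rim (a point): Centre of the cover's open rim, 16 mm ahead of cover_centre along the cover's x axis; the rim ends against the wall.
Not all that is in view belongs to the job. Of the things that look like the cover, take the one that is farthest from the robot's base at the start.

How it is judged (in metres and radians):
On the way:
1. the cover is threaded on the open end of the pipe, hollow side first (x of cover_centre in the frame of pipe_tip between 0.012 and 0.04 m and y of cover_centre in the frame of pipe_tip between -0.004 and 0.004 m and z of cover_centre in the frame of pipe_tip between -0.004 and 0.004 m and x of cover_rim in the frame of pipe_tip above 0.024 m), for 0.1 s.
At the end, for the whole second after the job is handed in: The cover sits on the pipe's stub with its open rim against the tiled wall: rim centre within 2.5 mm of the face, cover centre within 4 mm of the stub's axis, its axis square to the wall within 5 degrees and its sides level within 6 degrees, at rest (x of cover_rim in the frame of wall_mouth above -0.0025 m and y of cover_centre in the frame of wall_mouth between -0.004 and 0.004 m and z of cover_centre in the frame of wall_mouth between -0.004 and 0.004 m and angle between the x axis of cover_centre and the x axis of wall_mouth, either way round below 0.09 rad and angle between the z axis of cover_centre and the z axis of wall_mouth, either way round below 0.1 rad and linear speed of cover below 0.01 m/s); the robot touches nothing.
It fails at once if the cover is pressed on the pipe with more than 8 N (contact force between cover and pipe above 8 N).
It fails at once if the cover is pressed on the wall with more than 20 N (contact force between cover and boxing above 20 N).
It fails at once if the pipe is bent (its open end shifted by more than 8 mm) (distance of pipe_tip from where it was at the start of the episode above 0.008 m).
It fails at once if something else is disturbed (moved more than 20 mm) (distance of any of spanner, tape_spool, brass_nut, mug, tub from where it was at the start of the episode above 0.02 m).
It also fails if it takes over 72 s, if anything falls off the work surface, if the arm or the gripper's body presses on something with over 40 N, if the wrist force passes 120 N, or if a joint passes its speed limit or range.

## Working session

There is one attempt and no reset: what is moved stays moved. The work goes in short steps, Python scripts to look and compute and a tool call to move; the robot and the scene stay as the last step left them, time stands still between calls to the robot, and variables do not carry over. Pictures are saved under pics/ and viewed, at most 10 in all, crops included, and the job is handed in when it is done.

Besides the shell and the picture viewer there is one more tool, called after "Emit:" as name(argument=value, ...), one argument or row to a line, values as JSON. servo_tool: Moves the arm, as the interface text tells. Its arguments: {"type":"object","properties":{"plan":{"type":"array","items":{"type":"object","properties":{"xyz":{"type":"array","items":{"type":"number"}},"twist":{"type":"array","items":{"type":"number"}},"jaw":{"type":"number"}}}},"newtons":{"type":"number"}},"required":["plan"]}

```bash
mkdir -p pics; ls
cat > h.py <<'E'
import numpy as np, cv2
from scipy.spatial.transform import Rotation as Ro
from cell import env
def snap(n,f=None):
    c=env.read_camera(n)
    np.savez(f'{n}_last.npz',**{k:np.array(v) for k,v in c.items()})
    if f: cv2.imwrite(f'pics/{f}.png',cv2.cvtColor(c['img'],cv2.COLOR_RGB2BGR))
    return c
def load(n):
    d=np.load(f'{n}_last.npz'); return {k:d[k] for k in d.files}
def ray(c,uv):
    uv=np.atleast_2d(np.array(uv,float))
    K=np.array(c['camera_matrix']);k=float(c['k1'])
    p=cv2.undistortPoints(uv[:,None],K,np.array([k,0,0,0,0.]))[:,0]
    R=np.array(c['R']);t=np.array(c['t'])
    d=np.c_[p,np.ones(len(p))]@R
    return -R.T@t, d/np.linalg.norm(d,axis=1)[:,None]
def onplane(c,uv,z):
    o,d=ray(c,uv); return o+d*((z-o[2])/d[:,2])[:,None]
def tri(c1,p1,c2,p2):
    o1,d1=ray(c1,p1);o2,d2=ray(c2,p2);out=[]
    for a,b in zip(d1,d2):
        s=np.linalg.lstsq(np.c_[a,-b],o2-o1,rcond=None)[0]
        x,y=o1+a*s[0],o2+b*s[1]; out.append(np.r_[(x+y)/2,np.linalg.norm(x-y)])
    return np.array(out)
def proj(c,X):
    K=np.array(c['camera_matrix']);R=np.array(c['R'])
    return cv2.projectPoints(np.atleast_2d(np.array(X,float)),cv2.Rodrigues(R)[0],np.array(c['t'],float),K,np.array([float(c['k1']),0,0,0,0.]))[0][:,0]
def st():
    s=env.get_obs()
    print({k:np.round(s[k],4) for k in ['time_s','qpos','tool_pos','tool_rot','force','wrist_torque','grip_width','grasp_force']}); return s
E
python3 - <<'E'
from h import *
for n in ['scene','side','wrist']:
    c=snap(n,n+'0'); print(n,np.round(-np.array(c['R']).T@c['t'],3),np.round(np.array(c['R'])[2],2),c['k1'],c['camera_matrix'][0][0])
st()
E
```

```text
pics
scene [1.325 0.44  0.947] [-0.69 -0.29 -0.66] -0.03136108967769907 623.2594917139536
side [-0.094 -0.552  0.577] [ 0.54  0.66 -0.52] 0.030890584511894643 446.7651130582257
wrist [0.145 0.637 0.383] [ 0.26 -0.09 -0.96] -0.006240893195614092 361.28085929912805
{'time_s': np.float64(0.15), 'qpos': array([-69.6647,  18.4272,  -4.0158,  83.1575,   1.2935,  78.5403,
        -3.2578]), 'tool_pos': array([0.2172, 0.6125, 0.4039]), 'tool_rot': array([-1.799201e+02,  3.400000e-03,  1.604762e+02]), 'force': array([-0.5203, -0.324 , -0.2036]), 'wrist_torque': array([ 0.0162, -0.0033,  0.0332]), 'grip_width': np.float64(0.0869), 'grasp_force': np.float64(0.0)}
```

View pics/scene0.png

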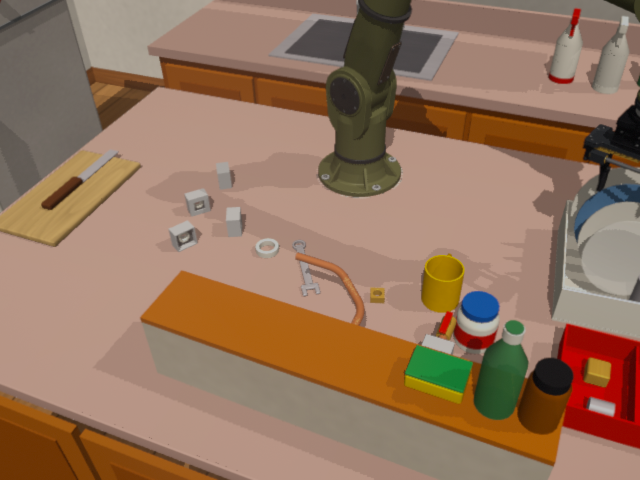

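View pics/side0.png

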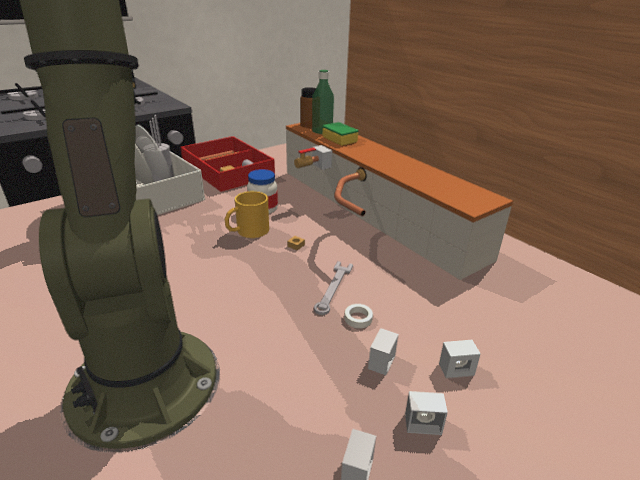

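The scene view shows four cover lookalikes, at (184,236), (234,222), (198,203) and (224,176). The pipe end is at about (298,257). In the side view the covers are at (460,358), (383,352), (426,413) and (358,458), and the pipe end is at (363,211). I'll zoom in on these.

Run:
```python
from h import *
a=cv2.imread('pics/scene0.png');b=cv2.imread('pics/side0.png')
def crop(i,x,y,w,h): return cv2.resize(i[y:y+h,x:x+w],(400,300),interpolation=cv2.INTER_CUBIC)
m=np.vstack([np.hstack([crop(a,152,200,100,75),crop(a,285,240,120,90)]),np.hstack([crop(b,420,320,100,75),crop(b,310,150,80,60)])])
cv2.imwrite('pics/m1.png',m)
A=load('scene');B=load('side')
print(tri(A,[(184,236),(234,222),(198,203),(224,176),(298,257)],B,[(460,358),(383,352),(426,413),(358,458),(363,211)]).round(3))
```

```text
[[ 0.421 -0.287  0.024  0.005]
 [ 0.332 -0.2    0.022  0.001]
 [ 0.296 -0.322  0.022  0.003]
 [ 0.171 -0.314  0.024  0.   ]
 [ 0.504  0.045  0.131  0.002]]
```

View pics/m1.png

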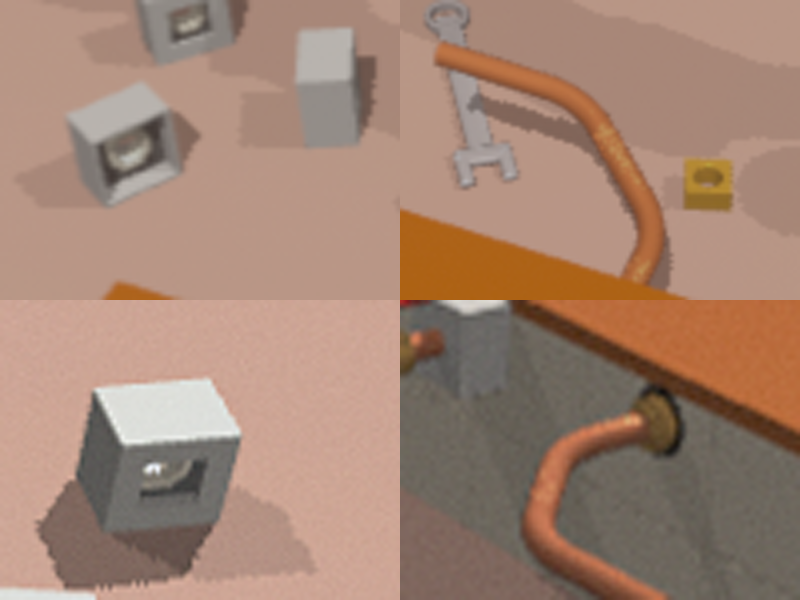

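The target is the cover at about (0.42, -0.29), hollow side facing +x: the scene view shows its thin rim and the side view shows the plate. The pipe end is at about (0.504, 0.045, 0.13). I'll work out the cover's yaw and the first move.

```bash
cat >> h.py <<'E'
def go(p,yaw,pitchroll=(180,0)):
    s=env.get_obs(); R0=Ro.from_euler('xyz',s['tool_rot'],degrees=True)
    R1=Ro.from_euler('xyz',[pitchroll[0],pitchroll[1],yaw],degrees=True)
    print('shift cm',(R0.inv().apply(np.array(p)-s['tool_pos'])*100).round(2),'twist',(R0.inv()*R1).as_rotvec(degrees=True).round(2))
E
python3 - <<'E'
from h import *
B=load('side');A=load('scene')
q=np.array([(95,390),(210,380),(240,435),(125,445)],float); q=np.c_[420+q[:,0]/4,320+(q[:,1]-300)/4]
P=onplane(B,q,.05); print(P.round(3),P.mean(0)); 
for i in range(4):
    d=P[(i+1)%4]-P[i]; print(np.hypot(*d[:2]).round(4),np.degrees(np.arctan2(d[1],d[0])).round(1))
# pipe wall / ledge things
print('ring mouth tri', onplane(A,[(440,373),(447,325),(437,345)],.16).round(3))
go([.45,.30,.40],110)
E
```

```text
[[ 0.406 -0.264  0.05 ]
 [ 0.448 -0.289  0.05 ]
 [ 0.432 -0.315  0.05 ]
 [ 0.391 -0.29   0.05 ]] [ 0.41911253 -0.28955095  0.05      ]
0.0497 -30.5
0.0306 -122.7
0.048 149.2
0.0303 60.6
ring mouth tri [[0.704 0.374 0.16 ]
 [0.602 0.361 0.16 ]
 [0.65  0.356 0.16 ]]
shift cm [-32.38 -21.67   0.43] twist [-7.000e-02  4.000e-02  5.048e+01]
```

Emit:
servo_tool(
  plan=[
    {"xyz": [-4, -2.7, 0], "twist": [0, 0, 6]},
    {"xyz": [-8, -5.4, 0], "twist": [0, 0, 12]},
    {"xyz": [-12, -8.1, 0], "twist": [0, 0, 18]},
    {"xyz": [-16, -10.8, 0], "twist": [0, 0, 25]},
    {"xyz": [-20, -13.5, 0], "twist": [0, 0, 31]},
    {"xyz": [-24, -16.2, 0], "twist": [0, 0, 37]},
    {"xyz": [-28, -18.9, 0], "twist": [0, 0, 44]},
    {"xyz": [-32, -21.6, 0], "twist": [0, 0, 50]},
    {"xyz": [-32, -21.6, 0], "twist": [0, 0, 50]},
    {"xyz": [-32, -21.6, 0], "twist": [0, 0, 50]},
  ],
)

```text
validation failed for argument at $.pl...
```

Run:
```python
from h import *
st(); go([.5,-.03,.39],88)
```

```text
{'time_s': np.float64(0.15), 'qpos': array([-69.6647,  18.4272,  -4.0158,  83.1575,   1.2935,  78.5403,
        -3.2578]), 'tool_pos': array([0.2172, 0.6125, 0.4039]), 'tool_rot': array([-1.799201e+02,  3.400000e-03,  1.604762e+02]), 'force': array([-0.5203, -0.324 , -0.2036]), 'wrist_torque': array([ 0.0162, -0.0033,  0.0332]), 'grip_width': np.float64(0.0869), 'grasp_force': np.float64(0.0)}
shift cm [-48.12 -51.1    1.47] twist [-7.000e-02  5.000e-02  7.248e+01]
```

Each row probably needs a jaw value, so I'll add one.

Emit:
servo_tool(
  plan=[
    {"xyz": [-4, -2.7, 0], "twist": [0, 0, 6], "jaw": 0},
    {"xyz": [-8, -5.4, 0], "twist": [0, 0, 12], "jaw": 0},
    {"xyz": [-12, -8.1, 0], "twist": [0, 0, 18], "jaw": 0},
    {"xyz": [-16, -10.8, 0], "twist": [0, 0, 25], "jaw": 0},
    {"xyz": [-20, -13.5, 0], "twist": [0, 0, 31], "jaw": 0},
    {"xyz": [-24, -16.2, 0], "twist": [0, 0, 37], "jaw": 0},
    {"xyz": [-28, -18.9, 0], "twist": [0, 0, 44], "jaw": 0},
    {"xyz": [-32, -21.6, 0], "twist": [0, 0, 50], "jaw": 0},
    {"xyz": [-32, -21.6, 0], "twist": [0, 0, 50], "jaw": 0},
    {"xyz": [-32, -21.6, 0], "twist": [0, 0, 50], "jaw": 0},
  ],
)

```text
time_s: 0.98
tool_pos: [0.4509, 0.295, 0.405]
tool_rot: [179.9, 0.2, 109.9]
force: [0.7, -0.8, -0.5]
grip_width: 0.0873
grasp_force: 0.0
```

Run:
```python
from h import *
st(); go([.5,-.03,.39],88); go([.419,-.29,.30],59.5)
```

```text
{'time_s': np.float64(0.9833), 'qpos': array([-49.8333,   4.6541,  14.5801,  99.5413,  -0.9807,  75.9398,
       -15.1669]), 'tool_pos': array([0.4509, 0.295 , 0.405 ]), 'tool_rot': array([179.9265,   0.207 , 109.8942]), 'force': array([ 0.7034, -0.8366, -0.5409]), 'wrist_torque': array([-0.0983, -0.0472,  0.0042]), 'grip_width': np.float64(0.0873), 'grasp_force': np.float64(0.0)}
shift cm [-32.23  -6.44   1.61] twist [ 0.11  0.19 21.89]
shift cm [-53.89 -22.92  10.66] twist [ 0.16  0.16 50.39]
```

Emit:
servo_tool(
  plan=[
    {"xyz": [-4, -0.8, 0], "twist": [0, 0, 3], "jaw": 0},
    {"xyz": [-8, -1.6, 0], "twist": [0, 0, 6], "jaw": 0},
    {"xyz": [-12, -2.4, 0], "twist": [0, 0, 9], "jaw": 0},
    {"xyz": [-16, -3.2, 0], "twist": [0, 0, 12], "jaw": 0},
    {"xyz": [-20, -4, 0], "twist": [0, 0, 14], "jaw": 0},
    {"xyz": [-24, -4.8, 0], "twist": [0, 0, 17], "jaw": 0},
    {"xyz": [-28, -5.6, 0], "twist": [0, 0, 20], "jaw": 0},
    {"xyz": [-32, -6.5, 0], "twist": [0, 0, 22], "jaw": 0},
    {"xyz": [-32, -6.5, 0], "twist": [0, 0, 22], "jaw": 0},
  ],
)

```text
time_s: 1.73
tool_pos: [0.4977, -0.0297, 0.4052]
tool_rot: [179.9, 0.2, 87.7]
force: [-0.3, 0.5, 0.7]
grip_width: 0.0873
grasp_force: 0.0
```

Run:
```python
from h import *
snap('wrist','w1'); np.savez('w1.npz',**load('wrist')); st(); go([.419,-.29,.30],59.5)
```

```text
{'time_s': np.float64(1.7833), 'qpos': array([-32.3287,  -1.2075,  32.0218, 105.1963,   0.7206,  75.7956,
        -2.5386]), 'tool_pos': array([ 0.4976, -0.0255,  0.405 ]), 'tool_rot': array([1.799647e+02, 5.690000e-02, 8.795050e+01]), 'force': array([ 0.144 ,  1.4873, -0.286 ]), 'wrist_torque': array([-0.0448,  0.0808,  0.0431]), 'grip_width': np.float64(0.0872), 'grasp_force': np.float64(0.0)}
shift cm [-26.71  -6.92  10.52] twist [ 0.05  0.05 28.45]
```

View pics/w1.png

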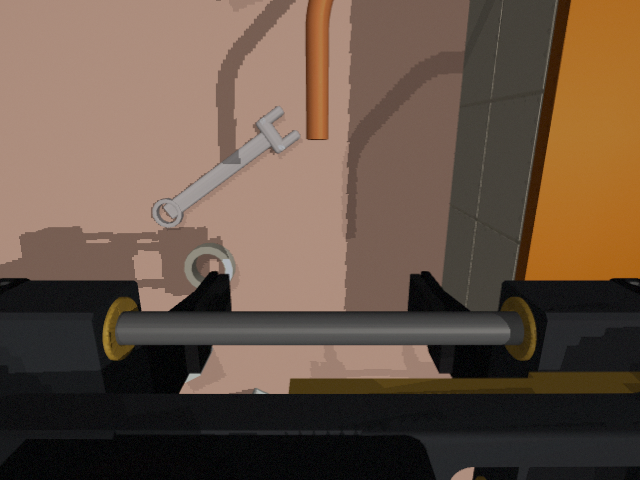

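The wrist view shows the pipe end at (317,137) with the leg running up the image at constant x. The spanner and spool are on the left and the boxing is on the right. I'll carry on to the cover.

Emit:
servo_tool(
  plan=[
    {"xyz": [-3.8, -1, 1.5], "twist": [0, 0, 4], "jaw": 0},
    {"xyz": [-7.6, -2, 3], "twist": [0, 0, 8], "jaw": 0},
    {"xyz": [-11.4, -3, 4.5], "twist": [0, 0, 12], "jaw": 0},
    {"xyz": [-15.2, -4, 6], "twist": [0, 0, 16], "jaw": 0},
    {"xyz": [-19, -5, 7.5], "twist": [0, 0, 20], "jaw": 0},
    {"xyz": [-22.8, -6, 9], "twist": [0, 0, 24], "jaw": 0},
    {"xyz": [-26.7, -6.9, 10], "twist": [0, 0, 28.5], "jaw": 0},
    {"xyz": [-26.7, -6.9, 10], "twist": [0, 0, 28.5], "jaw": 0},
    {"xyz": [-26.7, -6.9, 10], "twist": [0, 0, 28.5], "jaw": 0},
  ],
)

```text
time_s: 2.53
tool_pos: [0.4208, -0.2866, 0.304]
tool_rot: [-179.9, 0.1, 59.8]
force: [-0.1, 1.0, -1.1]
grip_width: 0.0872
grasp_force: 0.0
```

Run:
```python
from h import *
snap('wrist','w2'); np.savez('w2.npz',**load('wrist')); st()
```

```text
{'time_s': np.float64(2.5833), 'qpos': array([-14.6028,   6.7867,  48.8633, 111.5404,  -5.6817,  64.1639,
         6.5307]), 'tool_pos': array([ 0.4219, -0.2849,  0.3043]), 'tool_rot': array([-1.799308e+02, -1.100000e-02,  5.998100e+01]), 'force': array([ 0.408 ,  0.3466, -0.2489]), 'wrist_torque': array([-0.0667,  0.0641,  0.0038]), 'grip_width': np.float64(0.0867), 'grasp_force': np.float64(0.0)}
```

View pics/w2.png

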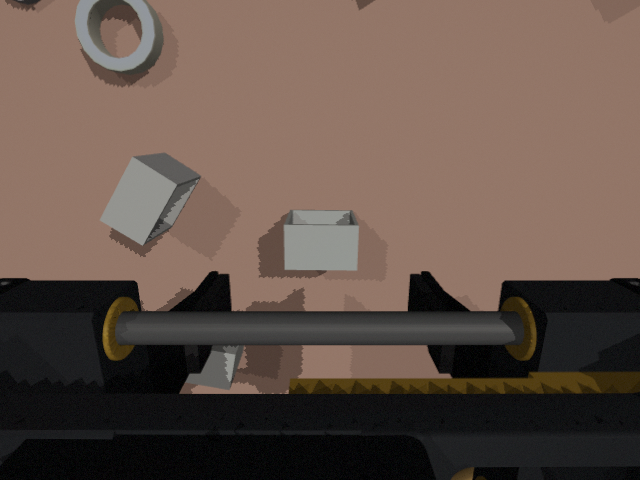

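The target sits square in the view, with its top face spanning (284..358, 224..270) and the hollow facing away as intended.

Run:
```python
from h import *
C=load('wrist'); P=onplane(C,[(284,224),(358,224),(358,270),(285,270)],.05); c=P.mean(0); print(P.round(4),c)
d=P[1]-P[0]; e=P[2]-P[3]; y=[np.degrees(np.arctan2(v[1],v[0]))+90 for v in(d,e)]; print(y)
go([c[0],c[1],.193],np.mean(y))
W=load('scene')
```

```text
[[ 0.4067 -0.2604  0.05  ]
 [ 0.4493 -0.2851  0.05  ]
 [ 0.4337 -0.3139  0.05  ]
 [ 0.3901 -0.2886  0.05  ]] [ 0.41994191 -0.28699675  0.05      ]
[np.float64(59.829718200404656), np.float64(59.84583355367826)]
shift cm [-0.28 -0.05 11.13] twist [-0.07 -0.01  0.14]
```

Emit:
servo_tool(
  plan=[
    {"xyz": [-0.3, 0, 4], "twist": [0, 0, 0], "jaw": 0},
    {"xyz": [-0.3, 0, 8], "twist": [0, 0, 0], "jaw": 0},
    {"xyz": [-0.3, 0, 10], "twist": [0, 0, 0], "jaw": 0},
    {"xyz": [-0.3, 0, 11.1], "twist": [0, 0, 0], "jaw": 0.2},
    {"xyz": [-0.3, 0, 11.1], "twist": [0, 0, 0], "jaw": 0.5},
    {"xyz": [-0.3, 0, 11.1], "twist": [0, 0, 0], "jaw": 0.6},
    {"xyz": [-0.3, 0, 11.1], "twist": [0, 0, 0], "jaw": 0.6},
    {"xyz": [-0.3, 0, 11.1], "twist": [0, 0, 0], "jaw": 0.6},
    {"xyz": [-0.3, 0, 11.1], "twist": [0, 0, 0], "jaw": 0.6},
  ],
  newtons=12,
)

```text
time_s: 3.33
tool_pos: [0.4209, -0.2883, 0.1952]
tool_rot: [179.8, -0.1, 60.0]
force: [-1.2, 0.4, 0.4]
grip_width: 0.055
grasp_force: 0.0
```

Run:
```python
from h import *
st()
# pipe: copper edges in w1 and tip
C=dict(np.load('w1.npz')); g=C['img'].astype(int); 
for r in (10,30,60,90,120,130,134,136,138,140):
    m=(g[r,290:350,0]>g[r,290:350,2]*2.2); x=np.where(m)[0]; print(r,(x.min()+290,x.max()+290) if len(x) else None)
for n in('scene','side'):
    D=load(n); g=D['img'].astype(int)
    if n=='scene':
        for c in range(290,345,5):
            m=(g[240:300,c,0]>g[240:300,c,2]*2.2); x=np.where(m)[0]; print(n,c,(x.min()+240,x.max()+240) if len(x) else None)
    else:
        for c in range(335,370,3):
            m=(g[180:225,c,0]>g[180:225,c,2]*1.7); x=np.where(m)[0]; print(n,c,(x.min()+180,x.max()+180) if len(x) else None)
```

```text
{'time_s': np.float64(3.3333), 'qpos': array([ -9.6009,  17.6695,  46.257 , 116.6987, -16.2898,  51.8659,
        15.466 ]), 'tool_pos': array([ 0.4209, -0.2883,  0.1952]), 'tool_rot': array([ 1.798378e+02, -6.460000e-02,  6.000010e+01]), 'force': array([-1.211 ,  0.3551,  0.4131]), 'wrist_torque': array([-0.0476,  0.1014, -0.029 ]), 'grip_width': np.float64(0.055), 'grasp_force': np.float64(0.0)}
10 (np.int64(307), np.int64(329))
30 (np.int64(306), np.int64(327))
60 (np.int64(306), np.int64(327))
90 (np.int64(306), np.int64(327))
120 (np.int64(307), np.int64(327))
130 (np.int64(307), np.int64(327))
134 (np.int64(307), np.int64(327))
136 (np.int64(307), np.int64(327))
138 (np.int64(307), np.int64(327))
140 None
scene 290 None
scene 295 None
scene 300 (np.int64(254), np.int64(259))
scene 305 (np.int64(255), np.int64(261))
scene 310 (np.int64(257), np.int64(263))
scene 315 (np.int64(258), np.int64(264))
scene 320 (np.int64(260), np.int64(266))
scene 325 (np.int64(261), np.int64(267))
scene 330 (np.int64(263), np.int64(269))
scene 335 (np.int64(265), np.int64(272))
scene 340 (np.int64(268), np.int64(277))
side 335 (np.int64(191), np.int64(198))
side 338 (np.int64(182), np.int64(202))
side 341 (np.int64(180), np.int64(204))
side 344 (np.int64(180), np.int64(205))
side 347 (np.int64(180), np.int64(207))
side 350 (np.int64(202), np.int64(209))
side 353 (np.int64(204), np.int64(210))
side 356 (np.int64(206), np.int64(212))
side 359 (np.int64(207), np.int64(214))
side 362 (np.int64(209), np.int64(214))
side 365 None
side 368 None
```

Emit:
servo_tool(
  plan=[
    {"xyz": [0, 0, 0], "twist": [0, 0, 0], "jaw": 0.7},
    {"xyz": [0, 0, 0], "twist": [0, 0, 0], "jaw": 0.7},
    {"xyz": [0, 0, 0], "twist": [0, 0, 0], "jaw": 0.7},
    {"xyz": [0, 0, 0], "twist": [0, 0, 0], "jaw": 0.7},
  ],
  newtons=12,
)

```text
time_s: 3.67
tool_pos: [0.4207, -0.2883, 0.1948]
tool_rot: [179.9, -0.1, 60.0]
force: [-0.2, 1.6, 6.5]
grip_width: 0.0501
grasp_force: 12.0
```

Run:
```python
from h import *
st()
W=dict(np.load('w1.npz'));A=load('scene');B=load('side')
# normals of back-projected planes of the leg axis (straight part only)
def nrm(C,p,q):
    o,d=ray(C,[p,q]); n=np.cross(d[0],d[1]); return o,n/np.linalg.norm(n)
L=[nrm(W,(316.5,60),(317,135)),nrm(A,(300,256.5),(325,264)),nrm(B,(350,205.5),(359,210.5))]
# tip by each pair along: pixels of tip
print('tip tri W-A',tri(W,[(317,137)],A,[(297,256)]).round(4),'A-B',tri(A,[(297,256)],B,[(362,212)]).round(4),'W-B',tri(W,[(317,137)],B,[(362,212)]).round(4))
for k in ([0,1],[0,2],[1,2]):
    (o1,n1),(o2,n2)=L[k[0]],L[k[1]]
    u=np.cross(n1,n2); u/=np.linalg.norm(u); u*=np.sign(u[1])
    X=np.linalg.solve([n1,n2,[0,1,0]],[n1@o1,n2@o2,.07]); print(k,'dir',u.round(3),'pt',X.round(4))
```

```text
{'time_s': np.float64(3.6667), 'qpos': array([ -9.5724,  17.7203,  46.2484, 116.7014, -16.3158,  51.9052,
        15.4822]), 'tool_pos': array([ 0.4207, -0.2883,  0.1948]), 'tool_rot': array([ 1.799137e+02, -6.460000e-02,  5.997930e+01]), 'force': array([-0.1659,  1.6338,  6.4588]), 'wrist_torque': array([0.1627, 0.2684, 0.0726]), 'grip_width': np.float64(0.0501), 'grasp_force': np.float64(11.9773)}
tip tri W-A [[0.4981 0.0413 0.1285 0.0008]] A-B [[0.5002 0.0421 0.1306 0.0006]] W-B [[0.4983 0.0413 0.1317 0.001 ]]
[0, 1] dir [ 0.035  0.999 -0.024] pt [0.4989 0.07   0.1285]
[0, 2] dir [ 0.035  0.999 -0.029] pt [0.4989 0.07   0.131 ]
[1, 2] dir [ 0.032  0.999 -0.027] pt [0.5003 0.07   0.1299]
```

The grip is firm: 50.1 mm wide at 12 N. The pipe tip is at about (0.498, 0.0415, 0.131), with the leg along azimuth 88° and falling about 1.5°. Next I lift.

Emit:
servo_tool(
  plan=[
    {"xyz": [0, 0, -2], "twist": [0, 0, 0], "jaw": 0.7},
    {"xyz": [0, 0, -5], "twist": [0, 0, 0], "jaw": 0.7},
    {"xyz": [0, 0, -8.5], "twist": [0, 0, 0], "jaw": 0.7},
    {"xyz": [0, 0, -10.5], "twist": [0, 0, 0], "jaw": 0.7},
    {"xyz": [0, 0, -10.7], "twist": [0, 0, 0], "jaw": 0.7},
  ],
)

```text
time_s: 4.08
tool_pos: [0.4212, -0.2894, 0.3047]
tool_rot: [179.6, -0.1, 59.9]
force: [1.4, -1.1, -1.8]
grip_width: 0.0497
grasp_force: 12.0
```

Run:
```python
from h import *
st(); go([.4965,-.019,.302],88)
```

```text
{'time_s': np.float64(4.0833), 'qpos': array([-15.1801,   6.9445,  50.1027, 111.4908,  -6.1064,  63.769 ,
         7.3336]), 'tool_pos': array([ 0.4212, -0.2894,  0.3047]), 'tool_rot': array([ 1.795882e+02, -1.202000e-01,  5.994980e+01]), 'force': array([ 1.3747, -1.1348, -1.8055]), 'wrist_torque': array([-0.1127,  0.0745, -0.0025]), 'grip_width': np.float64(0.0497), 'grasp_force': np.float64(11.974)}
shift cm [27.18 -7.02  0.28] twist [ 4.300e-01 -2.000e-02 -2.805e+01]
```

Emit:
servo_tool(
  plan=[
    {"xyz": [1.5, -0.4, 0], "twist": [0, 0, -3], "jaw": 0.7},
    {"xyz": [4.5, -1.2, 0], "twist": [0, 0, -6], "jaw": 0.7},
    {"xyz": [8, -2.1, 0.1], "twist": [0, 0, -9], "jaw": 0.7},
    {"xyz": [11.5, -3, 0.1], "twist": [0, 0, -13], "jaw": 0.7},
    {"xyz": [15, -3.9, 0.2], "twist": [0, 0, -17], "jaw": 0.7},
    {"xyz": [18.5, -4.8, 0.2], "twist": [0, 0, -21], "jaw": 0.7},
    {"xyz": [22, -5.7, 0.2], "twist": [0, 0, -25], "jaw": 0.7},
    {"xyz": [25, -6.5, 0.2], "twist": [0.4, 0, -28], "jaw": 0.7},
    {"xyz": [26.5, -6.9, 0.2], "twist": [0.4, 0, -28], "jaw": 0.7},
    {"xyz": [27, -7, 0.2], "twist": [0.4, 0, -28], "jaw": 0.7},
  ],
)

```text
time_s: 4.92
tool_pos: [0.4942, -0.0147, 0.2969]
tool_rot: [-179.4, -0.1, 88.4]
force: [-0.5, -0.4, -1.7]
grip_width: 0.0501
grasp_force: 12.0
```

Emit:
servo_tool(
  plan=[
    {"xyz": [0, 0, 0], "twist": [0, 0, 0], "jaw": 0.7},
    {"xyz": [0, 0, 0], "twist": [0, 0, 0], "jaw": 0.7},
    {"xyz": [0, 0, 0], "twist": [0, 0, 0], "jaw": 0.7},
    {"xyz": [0, 0, 0], "twist": [0, 0, 0], "jaw": 0.7},
  ],
)

```text
time_s: 5.25
tool_pos: [0.4942, -0.021, 0.2986]
tool_rot: [-179.6, -0.1, 87.8]
force: [-0.4, -1.0, -0.7]
grip_width: 0.0498
grasp_force: 12.0
```

Run:
```python
from h import *
st(); snap('scene','s3');snap('side','d3');snap('wrist','w3'); np.savez('w3.npz',**load('wrist'));np.savez('s3.npz',**load('scene'));np.savez('d3.npz',**load('side'))
a,b,w=[cv2.imread(f'pics/{k}.png') for k in('s3','d3','w3')]
X=np.array([.498,.02,.131]); 
def crop(i,u,s): x,y=[int(v) for v in u]; x0,y0=max(0,x-s*2//3),max(0,y-s//2); return cv2.resize(i[y0:y0+s,x0:x0+s*4//3],(400,300),interpolation=cv2.INTER_CUBIC),(x0,y0)
c1,o1=crop(a,proj(load('scene'),X)[0],60);c2,o2=crop(b,proj(load('side'),X)[0],75)
print(o1,o2)
cv2.imwrite('pics/m3.png',np.vstack([np.hstack([c1,c2]),np.hstack([w[0:300,120:520]]+[c2*0])]))
```

```text
{'time_s': np.float64(5.25), 'qpos': array([-3.346110e+01,  4.330000e+00,  3.440730e+01,  1.132561e+02,
       -2.832700e+00,  6.360420e+01, -3.620000e-02]), 'tool_pos': array([ 0.4942, -0.021 ,  0.2986]), 'tool_rot': array([-1.795914e+02, -8.270000e-02,  8.781580e+01]), 'force': array([-0.4498, -0.9657, -0.6522]), 'wrist_torque': array([-0.1106,  0.0363,  0.0103]), 'grip_width': np.float64(0.0498), 'grasp_force': np.float64(11.9738)}
(247, 222) (318, 179)
```

View pics/m3.png

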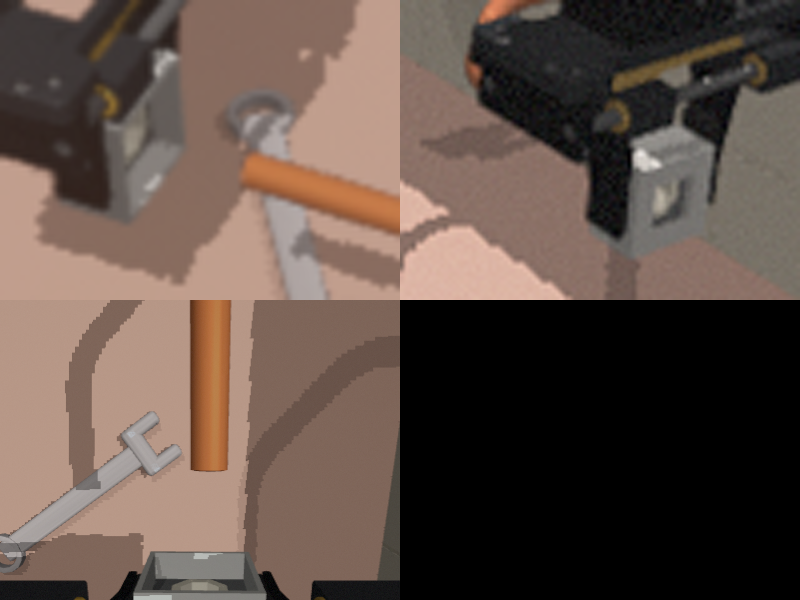

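The wrist view shows the pipe end with columns centred near 329 at row 170, and the cover rim's top edge centred near 325 at row 252. Next I measure both exactly.

```bash
cat > meas.py <<'E'
from h import *
C=load('wrist') if not __import__('os').path.exists('x') else None
s=env.get_obs(); T=np.array(s['tool_pos']); print('T',T.round(4),np.round(s['tool_rot'],2))
g=C['img'].astype(int); m=(g[:,:,0]>g[:,:,2]*2.0)&(g[:,:,0]>60); m[:, :270]=0; m[:,400:]=0
pts=[]
for r in range(20,168,15):
    x=np.where(m[r])[0]; 
    if len(x): pts.append((x.min(),x.max(),r))
print('pipe',[(int(a),int(b),r) for a,b,r in pts])
col=np.where(m[:260,329])[0]; print('tip row',col.max())
for z in (.129,.131):
    P=onplane(C,[((a+b)/2+.0,r) for a,b,r in pts]+[(329.5,col.max()-1)],z)
    k=np.polyfit(P[:,1],P[:,0],1); print('z',z,'x at y=.05',np.polyval(k,.05).round(4),'slope',k[0].round(4),'tip',P[-1].round(4))
gg=g.sum(2)
for r in (253,254,256,258): print(r,gg[r,255:285].tolist(),gg[r,375:400].tolist())
print(gg[244:262,325].tolist())
E
python3 meas.py
```

```text
T [ 0.4945 -0.0203  0.2988] [-1.7963e+02 -1.1000e-01  8.7870e+01]
pipe [(310, 349, 20), (311, 349, 35), (311, 349, 50), (311, 348, 65), (311, 348, 80), (311, 348, 95), (311, 347, 110), (311, 347, 125), (311, 347, 140), (311, 346, 155)]
tip row 170
z 0.129 x at y=.05 0.4983 slope 0.0363 tip [0.4982 0.0403 0.129 ]
z 0.131 x at y=.05 0.4982 slope 0.0363 tip [0.4981 0.0405 0.131 ]
253 [319, 320, 317, 316, 318, 315, 324, 381, 473, 472, 472, 470, 475, 472, 432, 258, 259, 259, 255, 282, 351, 386, 386, 387, 384, 389, 386, 386, 387, 389] [287, 324, 318, 320, 319, 323, 321, 317, 317, 315, 317, 324, 321, 318, 320, 317, 324, 316, 318, 315, 320, 319, 321, 319, 322]
254 [317, 320, 322, 317, 320, 319, 317, 380, 475, 474, 470, 472, 471, 461, 391, 258, 255, 256, 252, 279, 360, 390, 393, 393, 395, 391, 394, 392, 393, 391] [285, 321, 317, 318, 319, 318, 320, 319, 318, 322, 317, 317, 320, 320, 321, 319, 322, 319, 321, 316, 316, 323, 320, 321, 320]
256 [320, 319, 317, 320, 320, 320, 319, 380, 469, 473, 475, 474, 456, 391, 265, 255, 255, 250, 227, 236, 356, 394, 388, 393, 392, 391, 392, 388, 395, 390] [264, 279, 322, 318, 321, 321, 315, 319, 323, 320, 318, 321, 319, 317, 315, 321, 317, 316, 321, 319, 319, 319, 320, 316, 319]
258 [319, 318, 321, 319, 318, 323, 320, 381, 473, 472, 472, 463, 392, 261, 257, 261, 255, 244, 186, 202, 281, 332, 330, 354, 393, 393, 395, 395, 395, 392] [265, 285, 321, 319, 321, 318, 322, 320, 322, 319, 321, 320, 316, 319, 322, 318, 321, 321, 320, 319, 315, 322, 319, 317, 320]
[472, 472, 475, 474, 472, 472, 472, 401, 316, 488, 550, 553, 552, 553, 554, 411, 390, 390]
```

Run:
```python
from h import *
C=load('wrist'); P=onplane(C,[(269.5,252),(375.5,252)],.1536); print(P.round(4),P.mean(0).round(4), np.linalg.norm(P[1]-P[0]))
s=env.get_obs(); R0=Ro.from_euler('xyz',s['tool_rot'],degrees=True); print('rim in tool',R0.inv().apply(P.mean(0)-s['tool_pos']).round(4))
print('a grip',R0.apply([0,0,.1698]).round(4))
print('K',C['camera_matrix'])
# scene/side check of tip height with edges: redo using both initial and current pictures
A=load('scene');B=load('side');
for n,D,rng,ax in (('scene',A,range(298,330,3),(240,300)),('side',B,range(345,365,2),(195,225))):
    g=D['img'].astype(int); o=[]
    for c in rng:
        x=np.where(g[ax[0]:ax[1],c,0]>g[ax[0]:ax[1],c,2]*(2. if n=='scene' else 1.7))[0]
        o.append((c,x.min()+ax[0],x.max()+ax[0]) if len(x) else None)
    o=[i for i in o if i]; print(n,[(int(a),int(b),int(c)) for a,b,c in o])
    # axis height: intersect mid rays with vertical plane x=.4964+.0363*y
    uv=[(a,(b+c)/2) for a,b,c in o]; oo,d=ray(D,uv)
    nn=np.array([1,-.0363,0]); t=(.4964-oo@nn)/(d@nn); Q=oo+d*t[:,None]; print(Q.round(4)[:, 1:].tolist())
```

```text
[[0.4751 0.0136 0.1536]
 [0.5135 0.0122 0.1536]] [0.4943 0.0129 0.1536] 0.038500578523117536
rim in tool [ 0.0329 -0.0004  0.1453]
a grip [-0.0011  0.0004 -0.1698]
K [[361.2808593    0.         319.18516636]
 [  0.         361.2808593  235.58008225]
 [  0.           0.           1.        ]]
scene [(298, 253, 259), (301, 254, 260), (304, 255, 260), (307, 256, 262), (310, 257, 263), (313, 258, 264), (316, 258, 265), (319, 259, 266), (322, 260, 266), (325, 261, 267), (328, 262, 268)]
[[0.0429, 0.1289], [0.0494, 0.1284], [0.056, 0.1294], [0.0624, 0.1276], [0.0688, 0.1272], [0.0753, 0.1268], [0.0817, 0.1277], [0.0881, 0.1273], [0.0945, 0.1282], [0.1009, 0.1278], [0.1072, 0.1274]]
side [(345, 208, 208), (351, 205, 205), (357, 204, 215)]
[[0.0961, 0.1175], [0.0767, 0.1332], [0.0564, 0.1311]]
```

Run:
```python
from h import *
C=load('wrist'); P=onplane(C,[(269.5,252),(376,252)],.1036); print(P.round(4),P.mean(0).round(4), np.linalg.norm(P[1]-P[0]))
s=env.get_obs(); R0=Ro.from_euler('xyz',s['tool_rot'],degrees=True); T=np.array(s['tool_pos']); print('rim in tool',R0.inv().apply(P.mean(0)-T).round(4))
print(T+R0.apply([0,0,.1698]))
for n,o,k,off in (('scene',(247,222),5,0),('side',(318,179),4,400)):
    D=load(n)
    for sx in(1,-1):
        for sy in (1,-1):
            for sz in (1,-1):
                X=T+R0.apply([.0007+.016*sx,.025*sy,.1698+.025*sz]); u=proj(D,X)[0]
                print(n,'rim' if sx>0 else 'plate','bot' if sz>0 else 'top',X.round(3),((u-o)*k).round(0)+[off,0])
```

```text
[[ 0.4669 -0.0026  0.1036]
 [ 0.521  -0.0045  0.1036]] [ 0.494  -0.0036  0.1036] 0.054185657776174304
rim in tool [0.0163 0.0002 0.1952]
[ 0.49337418 -0.01992833  0.12901992]
scene rim bot [ 0.519 -0.004  0.104] [129. 222.]
scene rim top [ 0.519 -0.004  0.154] [119. 128.]
scene rim bot [ 0.469 -0.002  0.104] [185. 145.]
scene rim top [ 0.469 -0.002  0.154] [177.  51.]
scene plate bot [ 0.518 -0.036  0.104] [ 58. 201.]
scene plate top [ 0.518 -0.036  0.154] [ 47. 108.]
scene plate bot [ 0.468 -0.034  0.104] [115. 125.]
scene plate top [ 0.468 -0.034  0.154] [105.  32.]
side rim bot [ 0.519 -0.004  0.104] [659. 201.]
side rim top [ 0.519 -0.004  0.154] [669. 116.]
side rim bot [ 0.469 -0.002  0.104] [587. 228.]
side rim top [ 0.469 -0.002  0.154] [595. 142.]
side plate bot [ 0.518 -0.036  0.104] [702. 227.]
side plate top [ 0.518 -0.036  0.154] [713. 141.]
side plate bot [ 0.468 -0.034  0.104] [630. 256.]
side plate top [ 0.468 -0.034  0.154] [639. 168.]
```

The robot's prediction of the cover's corners matches both fixed views to within about 1 px. The leg axis is x = 0.4964 + 0.0363·y with z about 0.130 at the tip, so I align and approach.

Emit:
servo_tool(
  plan=[
    {"xyz": [0.5, 0.15, -0.05], "twist": [-0.2, 0, 0], "jaw": 0.7},
    {"xyz": [1.3, 0.23, -0.1], "twist": [-0.4, 0, 0], "jaw": 0.7},
    {"xyz": [2.2, 0.23, -0.1], "twist": [-0.4, 0, 0], "jaw": 0.7},
    {"xyz": [3.1, 0.23, -0.1], "twist": [-0.4, 0, 0], "jaw": 0.7},
    {"xyz": [3.8, 0.23, -0.1], "twist": [-0.4, 0, 0], "jaw": 0.7},
    {"xyz": [4.3, 0.23, -0.1], "twist": [-0.4, 0, 0], "jaw": 0.7},
    {"xyz": [4.6, 0.23, -0.1], "twist": [-0.4, 0, 0], "jaw": 0.7},
    {"xyz": [4.7, 0.23, -0.1], "twist": [-0.4, 0, 0], "jaw": 0.7},
    {"xyz": [4.7, 0.23, -0.1], "twist": [-0.4, 0, 0], "jaw": 0.7},
    {"xyz": [4.7, 0.23, -0.1], "twist": [-0.4, 0, 0], "jaw": 0.7},
  ],
  newtons=8,
)

```text
time_s: 6.23
tool_pos: [0.4986, 0.0272, 0.2998]
tool_rot: [180.0, -0.1, 88.0]
force: [0.1, -0.2, -1.1]
grip_width: 0.05
grasp_force: 8.0
```

Run:
```python
from h import *
s=st(); snap('scene','s4');snap('side','d4');snap('wrist','w4')
R0=Ro.from_euler('xyz',s['tool_rot'],degrees=True); print('cover',(np.array(s['tool_pos'])+R0.apply([.0003,0,.1698])).round(4))
a,b,w=[cv2.imread(f'pics/{k}.png') for k in('s4','d4','w4')]
X=np.array([.498,.035,.131])
def crop(i,u,s): x,y=[int(v) for v in u]; x0,y0=max(0,x-s*2//3),max(0,y-s//2); return cv2.resize(i[y0:y0+s,x0:x0+s*4//3],(400,300),interpolation=cv2.INTER_CUBIC)
cv2.imwrite('pics/m4.png',np.vstack([np.hstack([crop(a,proj(load('scene'),X)[0],60),crop(b,proj(load('side'),X)[0],60)]),cv2.resize(w[180:330,120:520],(800,300))]))
```

```text
{'time_s': np.float64(6.2333), 'qpos': array([-36.5853,   4.6549,  31.9631, 112.6933,  -2.8453,  63.3547,
        -5.4806]), 'tool_pos': array([0.4986, 0.0272, 0.2998]), 'tool_rot': array([ 1.799809e+02, -8.350000e-02,  8.795100e+01]), 'force': array([ 0.0876, -0.2322, -1.0541]), 'wrist_torque': array([-0.0375,  0.0938, -0.0105]), 'grip_width': np.float64(0.05), 'grasp_force': np.float64(7.9804)}
cover [0.4987 0.0278 0.13  ]
```

View pics/m4.png

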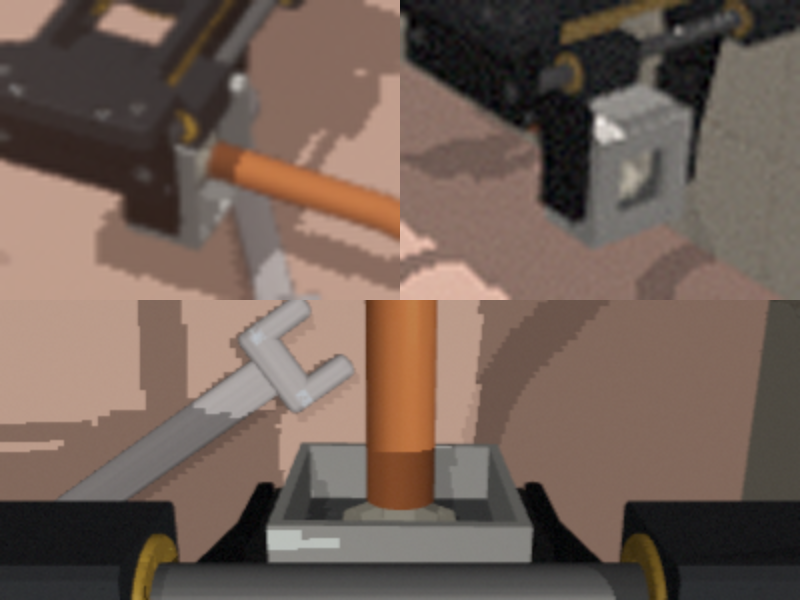

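The pipe end is inside the hollow and concentric with the bush in the wrist view (both centred at crop column 401). Threading gently.

Emit:
servo_tool(
  plan=[
    {"xyz": [0.2, 0, 0], "twist": [0, 0, 0], "jaw": 0.7},
    {"xyz": [0.4, 0, 0], "twist": [0, 0, 0], "jaw": 0.7},
    {"xyz": [0.55, 0, 0], "twist": [0, 0, 0], "jaw": 0.7},
    {"xyz": [0.65, 0, 0], "twist": [0, 0, 0], "jaw": 0.7},
    {"xyz": [0.75, 0, 0], "twist": [0, 0, 0], "jaw": 0.7},
    {"xyz": [0.8, 0, 0], "twist": [0, 0, 0], "jaw": 0.7},
  ],
)

```text
time_s: 6.88
tool_pos: [0.4989, 0.0358, 0.2998]
tool_rot: [180.0, -0.1, 88.0]
force: [-0.3, -0.4, -2.3]
grip_width: 0.0497
grasp_force: 8.0
```

Emit:
servo_tool(
  plan=[
    {"xyz": [0.1, 0, 0], "twist": [0, 0, 0], "jaw": 0.7},
    {"xyz": [0.2, 0, 0], "twist": [0, 0, 0], "jaw": 0.7},
    {"xyz": [0.25, 0, 0], "twist": [0, 0, 0], "jaw": 0.7},
  ],
)

```text
time_s: 7.13
tool_pos: [0.499, 0.0382, 0.2999]
tool_rot: [180.0, -0.1, 88.0]
force: [0.8, 0.0, -1.5]
grip_width: 0.05
grasp_force: 8.0
```

Run:
```python
from h import *
st()
```

```text
{'time_s': np.float64(7.1333), 'qpos': array([-37.2622,   4.7925,  31.4085, 112.5382,  -2.9036,  63.3649,
        -6.6637]), 'tool_pos': array([0.499 , 0.0382, 0.2999]), 'tool_rot': array([ 1.799806e+02, -1.035000e-01,  8.797820e+01]), 'force': array([ 0.8453,  0.0362, -1.5338]), 'wrist_torque': array([-0.1032,  0.0457, -0.0084]), 'grip_width': np.float64(0.05), 'grasp_force': np.float64(7.9806)}
```

Emit:
servo_tool(
  plan=[
    {"xyz": [0.3, 0, 0.01], "twist": [0, 0, 0], "jaw": 0.7},
    {"xyz": [0.6, 0, 0.02], "twist": [0, 0, 0], "jaw": 0.7},
    {"xyz": [0.9, 0, 0.02], "twist": [0, 0, 0], "jaw": 0.7},
    {"xyz": [1.2, 0, 0.03], "twist": [0, 0, 0], "jaw": 0.7},
    {"xyz": [1.4, 0, 0.03], "twist": [0, 0, 0], "jaw": 0.7},
  ],
)

```text
time_s: 7.55
tool_pos: [0.4995, 0.0527, 0.2995]
tool_rot: [180.0, -0.1, 88.0]
force: [0.7, 0.3, -1.0]
grip_width: 0.0498
grasp_force: 8.0
```

Run:
```python
from h import *
st()
def zf(y): return .130-.027*(y-.0405)
def onp(C,uv):
    o,d=ray(C,uv); n=np.array([0,.027,1]); return o+d*((.130+.027*.0405-o@n)/(d@n))[:,None]
def mask(f): 
    g=cv2.imread(f'pics/{f}.png').astype(int); return (g[:,:,2]>g[:,:,0]*(1.9 if f!='side0' else 1.6)).astype(np.uint8)
A=load('scene'); B=load('side')
for f,C,box in (('scene0',A,(292,245,372,330)),('side0',B,(325,160,372,220))):
    m=mask(f); x0,y0,x1,y1=box; s=m[y0:y1,x0:x1]
    n,lab,stt,_=cv2.connectedComponentsWithStats(s); k=1+stt[1:,4].argmax(); s=(lab==k).astype(np.uint8)
    dt=cv2.distanceTransform(s,cv2.DIST_L2,5); 
    ridge=(dt>=cv2.dilate(dt,np.ones((3,3)))-.3)&(dt>2)
    v,u=np.where(ridge); P=onp(C,np.c_[u+x0,v+y0]); o=np.argsort(P[:,1]); 
    print(f,[tuple((P[i,:2]*1000).round(0).astype(int).tolist()) for i in o[::3]])
print('mouth side', onplane(B,[(361,174)],.125), )
```

```text
{'time_s': np.float64(7.55), 'qpos': array([-38.1569,   5.0495,  30.6994, 112.307 ,  -2.9967,  63.3472,
        -8.2026]), 'tool_pos': array([0.4995, 0.0527, 0.2995]), 'tool_rot': array([ 1.799851e+02, -1.065000e-01,  8.800890e+01]), 'force': array([ 0.6817,  0.268 , -0.9509]), 'wrist_torque': array([-0.0643,  0.0148, -0.0451]), 'grip_width': np.float64(0.0498), 'grasp_force': np.float64(7.9805)}
scene0 [(499, 43), (500, 50), (499, 60), (500, 72), (500, 86), (502, 106), (674, 113), (672, 118), (505, 121), (669, 126), (667, 131), (666, 134), (513, 139), (517, 142), (521, 148), (525, 151), (657, 155), (536, 161), (653, 166), (546, 171), (650, 175), (556, 180), (645, 186), (566, 190), (570, 193), (574, 196), (579, 198), (583, 199), (639, 200), (590, 202), (593, 203), (590, 204), (592, 204), (637, 205), (612, 206), (596, 206), (609, 207), (627, 207), (632, 218)]
side0 [(504, 53), (500, 68), (502, 86), (503, 104), (506, 121), (514, 141), (527, 152), (534, 161), (543, 168), (551, 177), (566, 188), (582, 199), (590, 201), (642, 202), (619, 203), (617, 204), (651, 211), (703, 280)]
mouth side [[0.64471745 0.20114373 0.125     ]]
```

The cover is threaded with no contact force. The centreline fit gives bend 1 starting at about y = 0.104, corners V1 (0.502, 0.129) and V2 (0.582, 0.2055), and the wall at x about 0.645. I continue along the leg.

Emit:
servo_tool(
  plan=[
    {"xyz": [0.3, 0, 0.01], "twist": [0, 0, 0], "jaw": 0.7},
    {"xyz": [0.7, 0, 0.02], "twist": [0, 0, 0], "jaw": 0.7},
    {"xyz": [1.2, 0, 0.03], "twist": [0, 0, 0], "jaw": 0.7},
    {"xyz": [1.7, 0, 0.05], "twist": [0, 0, 0], "jaw": 0.7},
    {"xyz": [2.2, 0, 0.06], "twist": [0, 0, 0], "jaw": 0.7},
    {"xyz": [2.7, 0, 0.07], "twist": [0, 0, 0], "jaw": 0.7},
    {"xyz": [3.2, 0, 0.09], "twist": [0, 0, 0], "jaw": 0.7},
    {"xyz": [3.6, 0, 0.1], "twist": [0, 0, 0], "jaw": 0.7},
    {"xyz": [3.9, 0, 0.1], "twist": [0, 0, 0], "jaw": 0.7},
    {"xyz": [4, 0, 0.1], "twist": [0, 0, 0], "jaw": 0.7},
  ],
)

```text
time_s: 8.38
tool_pos: [0.5009, 0.0927, 0.2986]
tool_rot: [180.0, -0.1, 88.0]
force: [-0.1, 0.6, -1.7]
grip_width: 0.0502
grasp_force: 8.0
```

```bash
cat > path.py <<'E'
from h import *
import sys
# centreline in TCP xy: leg through L at azimuth a, corners V1,V2
a=np.radians(88); V1=np.array([.502,.1295]);V2=np.array([.582,.2055]); R=.06; t=R*np.tan(np.pi/8)
try: exec(open('corr.py').read())
except FileNotFoundError: pass
u=lambda q:np.array([np.cos(q),np.sin(q)])
m=np.arctan2(*(V2-V1)[::-1]); L2=np.linalg.norm(V2-V1)-2*t
arc=R*np.pi/4
def at(s): # s from bend1 start
    if s<0: return V1-t*u(a)+s*u(a),a
    if s<arc:
        c=V1-t*u(a)+R*u(a-np.pi/2); q=a-s/R; return c+R*u(q+np.pi/2),q
    m0=a-np.pi/4; s-=arc; p=V1+t*u(m)
    if s<L2: return p+s*u(m),m0
    s-=L2; a2=a-np.pi/2
    c=V2-t*u(m)+R*u(m-np.pi/2)
    if s<arc: q=m0-s/R; return V2-t*u(m)+R*u(m0-np.pi/2)-R*u(m0-np.pi/2+0)+ (R*u(m0-np.pi/2)+R*u(q+np.pi/2)),q
    return V2+t*u(a2)+(s-arc)*u(a2),a2
zoff=.1698; 
def zp(y): return .130-.027*(y-.0405)
if __name__=='__main__':
    s=env.get_obs(); T=np.array(s['tool_pos']); R0=Ro.from_euler('xyz',s['tool_rot'],degrees=True)
    ss=np.linspace(-.07,.3,7401); D=[np.linalg.norm(at(q)[0]-T[:2]) for q in ss]; s0=ss[np.argmin(D)]
    p,q=at(s0); print('t',round(float(s['time_s']),2),'T',T.round(4),'rot',np.round(s['tool_rot'],2),'F',np.round(s['force'],1),'M',np.round(s['wrist_torque'],2),'w',round(float(s['grip_width']),4))
    print('s0',s0.round(4),'lateral(tool y)',round(float((T[:2]-p)@u(q-np.pi/2)*1000),2),'mm; yaw err',round(float(s['tool_rot'][2]-np.degrees(q)),2),'zerr',round(float((T[2]-zoff-zp(T[1]))*1000),2),'L2',L2.round(4))
    ds=float(sys.argv[1]) if len(sys.argv)>1 else .003
    for i in range(1,11):
        p,q=at(s0+ds*i); z=zp(p[1])+zoff
        R1=Ro.from_euler('xyz',[180,0,np.degrees(q)],degrees=True)
        print(i,(R0.inv().apply(np.r_[p,z]-T)*100).round(2).tolist(),(R0.inv()*R1).as_rotvec(degrees=True).round(1).tolist())
E
python3 path.py
python3 - <<'E'
from h import *
C=snap('wrist','w5'); g=C['img'].astype(int); m=(g[:,:,0]>g[:,:,2]*2.0)&(g[:,:,0]>60)
m[:,:200]=0; m[:,450:]=0
for r in range(0,245,20):
    x=np.where(m[r])[0]; print(r,x.min() if len(x) else None,x.max() if len(x) else None,len(x),end='; ')
E
```

```text
t 8.38 T [0.5009 0.0927 0.2986] rot [ 1.7998e+02 -1.0000e-01  8.8020e+01] F [-0.1  0.6 -1.7] M [-0.12  0.07  0.02] w 0.0502
s0 -0.0119 lateral(tool y) 0.16 mm; yaw err 0.02 zerr 0.21 L2 0.0606
1 [0.3, -0.02, 0.03] [0.0, -0.1, 0.0]
2 [0.6, -0.02, 0.04] [0.0, -0.1, 0.0]
3 [0.9, -0.02, 0.05] [0.0, -0.1, 0.0]
4 [1.2, -0.02, 0.06] [0.0, -0.1, 0.1]
5 [1.5, -0.01, 0.06] [0.0, -0.1, 3.0]
6 [1.8, 0.02, 0.07] [0.0, -0.1, 5.8]
7 [2.1, 0.05, 0.08] [0.0, -0.1, 8.7]
8 [2.39, 0.11, 0.09] [0.0, -0.1, 11.6]
9 [2.69, 0.17, 0.1] [0.0, -0.1, 14.4]
10 [2.97, 0.26, 0.11] [0.0, -0.1, 17.3]
0 None None 0; 20 None None 0; 40 None None 0; 60 None None 0; 80 213 449 27; 100 200 449 51; 120 200 449 97; 140 378 429 50; 160 358 408 51; 180 339 387 49; 200 326 367 42; 220 316 352 37; 240 309 343 35;
```

```bash
cat > cl.py <<'E'
from h import *
import sys
def onp(C,uv):
    o,d=ray(C,uv); n=np.array([0,.027,1]); return o+d*((.130+.027*.0405-o@n)/(d@n))[:,None]
def centre(C):
    g=C['img'].astype(int); m=((g[:,:,0]>g[:,:,2]*1.9)&(g[:,:,0]>50)).astype(np.uint8)
    m[255:]=0
    n,lab,stt,_=cv2.connectedComponentsWithStats(m)
    k=lab[245,330] if lab[245,330] else lab[225,330]
    s=(lab==k).astype(np.uint8); dt=cv2.distanceTransform(s,cv2.DIST_L2,5)
    r=(dt>=cv2.dilate(dt,np.ones((3,3)))-.2)&(dt>8)&(dt<40); v,u=np.where(r); return onp(C,np.c_[u,v]),np.c_[u,v],dt[v,u]
if __name__=='__main__':
    P,uv,w=centre(load('wrist')); o=np.argsort(uv[:,1])[::-1]
    for i in o[::6]: print((P[i,:2]*1000).round(1).tolist(),uv[i].tolist(),w[i].round(1))
E
python3 cl.py
```

```text
[503.8, 124.4] [327, 237] 17.2
[505.7, 129.3] [331, 226] 17.4
[507.9, 134.0] [336, 215] 17.4
[509.7, 136.9] [340, 208] 17.4
[511.4, 139.5] [344, 202] 17.4
[513.6, 141.9] [349, 196] 17.4
[514.9, 144.0] [352, 191] 17.4
[517.4, 146.4] [358, 185] 17.6
[518.3, 147.6] [360, 182] 17.6
[519.5, 148.8] [363, 179] 17.6
[520.8, 150.0] [366, 176] 17.6
[522.0, 151.2] [369, 173] 17.6
[523.3, 152.4] [372, 170] 17.6
[524.5, 153.6] [375, 167] 17.6
[525.7, 154.8] [378, 164] 17.6
[528.2, 156.7] [384, 159] 18.2
[537.1, 159.6] [406, 151] 8.4
[539.1, 161.1] [411, 147] 8.4
[540.3, 162.7] [414, 143] 9.2
[533.0, 165.7] [396, 136] 9.8
[534.5, 167.5] [400, 131] 9.8
[542.1, 169.6] [419, 125] 18.2
[543.3, 170.7] [422, 122] 18.2
[544.8, 172.2] [426, 118] 18.2
[546.0, 173.3] [429, 115] 18.2
[547.2, 174.4] [432, 112] 18.2
[548.3, 175.5] [435, 109] 18.2
[549.5, 176.6] [438, 106] 18.2
[550.6, 177.7] [441, 103] 18.2
[551.7, 178.8] [444, 100] 18.2
[553.6, 180.2] [449, 96] 18.8
[555.9, 182.4] [455, 90] 19.0
[558.1, 184.5] [461, 84] 19.0
[560.3, 186.6] [467, 78] 19.0
[561.8, 188.0] [471, 74] 19.0
[562.9, 189.1] [474, 71] 
[... 169 characters left out ...]
 [503, 47] 19.4
[576.4, 198.6] [511, 43] 19.6
[577.5, 199.3] [514, 41] 19.8
[578.9, 199.9] [518, 39] 19.8
[578.9, 200.3] [518, 38] 19.6
[581.1, 200.9] [524, 36] 19.8
[583.4, 201.5] [530, 34] 19.6
[623.4, 201.4] [635, 31] 12.0
[621.1, 201.4] [629, 31] 12.0
[618.8, 201.5] [623, 31] 12.0
[624.9, 201.7] [639, 30] 13.2
[615.3, 201.9] [614, 30] 13.0
[587.4, 203.1] [541, 29] 20.4
[587.3, 203.5] [541, 28] 20.4
[592.2, 204.3] [554, 25] 21.2
[595.5, 204.9] [563, 23] 21.6
[597.0, 205.2] [567, 22] 22.0
[598.8, 205.5] [572, 21] 22.2
[605.7, 208.0] [591, 13] 28.6
[605.7, 210.0] [592, 7] 28.4
[623.1, 211.9] [639, 0] 13.2
[620.8, 212.0] [633, 0] 12.0
[618.6, 212.0] [627, 0] 13.0
[616.3, 212.1] [621, 0] 13.8
```

```bash
cat > corr.py <<'E'
V1=np.array([.502,.1305]);V2=np.array([.5825,.206])
E
python3 path.py .003
```

```text
t 8.43 T [0.5009 0.0926 0.2986] rot [ 1.7998e+02 -1.0000e-01  8.8010e+01] F [ 0.6 -0.  -1.2] M [-0.12  0.07  0.05] w 0.0502
s0 -0.0131 lateral(tool y) 0.21 mm; yaw err 0.01 zerr 0.23 L2 0.0607
1 [0.3, -0.02, 0.03] [0.0, -0.1, 0.0]
2 [0.6, -0.02, 0.04] [0.0, -0.1, 0.0]
3 [0.9, -0.02, 0.05] [0.0, -0.1, 0.0]
4 [1.2, -0.02, 0.06] [0.0, -0.1, 0.0]
5 [1.5, -0.02, 0.07] [0.0, -0.1, 1.8]
6 [1.8, -0.0, 0.07] [0.0, -0.1, 4.7]
7 [2.1, 0.03, 0.08] [0.0, -0.1, 7.6]
8 [2.39, 0.08, 0.09] [0.0, -0.1, 10.4]
9 [2.69, 0.14, 0.1] [0.0, -0.1, 13.3]
10 [2.98, 0.22, 0.11] [0.0, -0.1, 16.2]
```

Emit:
servo_tool(
  plan=[
    {"xyz": [0.3, -0.01, 0.01], "twist": [0, 0, 0], "jaw": 0.7},
    {"xyz": [0.6, -0.02, 0.02], "twist": [0, 0, 0], "jaw": 0.7},
    {"xyz": [0.9, -0.02, 0.03], "twist": [0, 0, 0], "jaw": 0.7},
    {"xyz": [1.2, -0.02, 0.04], "twist": [0, 0, 0], "jaw": 0.7},
    {"xyz": [1.5, -0.02, 0.05], "twist": [0, 0, 1.8], "jaw": 0.7},
    {"xyz": [1.8, 0, 0.06], "twist": [0, 0, 4.7], "jaw": 0.7},
    {"xyz": [2.1, 0.03, 0.07], "twist": [0, 0, 7.6], "jaw": 0.7},
  ],
)

```text
time_s: 9.02
tool_pos: [0.5019, 0.1134, 0.298]
tool_rot: [180.0, -0.1, 80.2]
force: [-0.3, -0.0, -1.7]
grip_width: 0.0501
grasp_force: 8.0
```

```bash
cat > rel.py <<'E'
from h import *
# lateral position of the pipe relative to the cover, seen by the wrist camera near the rim
C=snap('wrist'); g=C['img'].astype(int); m=(g[:,:,0]>g[:,:,2]*1.9)&(g[:,:,0]>50); m[:,:250]=0; m[:,420:]=0
print('pipe mid by row',[(r,round((np.where(m[r])[0].min()+np.where(m[r])[0].max())/2,1)) for r in (236,240,244,248,252,256,260,264) if m[r].any()])
E
python3 path.py .003; python3 rel.py
```

```text
t 9.02 T [0.5019 0.1134 0.298 ] rot [ 1.800e+02 -1.000e-01  8.024e+01] F [-0.3 -0.  -1.7] M [-0.1   0.1  -0.01] w 0.0501
s0 0.0077 lateral(tool y) 0.02 mm; yaw err -0.36 zerr 0.14 L2 0.0607
1 [0.3, 0.0, 0.02] [0.0, -0.1, 2.5]
2 [0.6, 0.02, 0.03] [-0.0, -0.1, 5.4]
3 [0.9, 0.06, 0.04] [-0.0, -0.1, 8.2]
4 [1.19, 0.11, 0.05] [-0.0, -0.1, 11.1]
5 [1.49, 0.17, 0.06] [-0.0, -0.1, 14.0]
6 [1.78, 0.25, 0.06] [-0.0, -0.1, 16.8]
7 [2.06, 0.35, 0.07] [-0.0, -0.1, 19.7]
8 [2.34, 0.46, 0.08] [-0.0, -0.1, 22.6]
9 [2.61, 0.58, 0.09] [-0.0, -0.1, 25.4]
10 [2.88, 0.71, 0.09] [-0.0, -0.1, 28.3]
pipe mid by row [(236, np.float64(341.0)), (240, np.float64(338.5)), (244, np.float64(336.0)), (248, np.float64(334.0)), (252, np.float64(332.0)), (256, np.float64(330.5)), (260, np.float64(328.5)), (264, np.float64(327.0))]
```

Emit:
servo_tool(
  plan=[
    {"xyz": [0.3, 0, 0.01], "twist": [0, 0, 2.5], "jaw": 0.7},
    {"xyz": [0.6, 0.02, 0.02], "twist": [0, 0, 5.4], "jaw": 0.7},
    {"xyz": [0.9, 0.06, 0.03], "twist": [0, 0, 8.2], "jaw": 0.7},
    {"xyz": [1.19, 0.11, 0.04], "twist": [0, 0, 11.1], "jaw": 0.7},
    {"xyz": [1.49, 0.17, 0.05], "twist": [0, 0, 14], "jaw": 0.7},
  ],
)

```text
time_s: 9.48
tool_pos: [0.5061, 0.1276, 0.2975]
tool_rot: [-180.0, -0.1, 66.3]
force: [-0.7, -0.5, -1.6]
grip_width: 0.0497
grasp_force: 8.0
```

```bash
cat > rel.py <<'E'
from path import *
# pipe seen by the wrist camera vs the assumed centreline, lateral mm (tool y), camera's lateral bias of -1.2 mm taken out
C=snap('wrist'); g=C['img'].astype(int); m=(g[:,:,0]>g[:,:,2]*1.9)&(g[:,:,0]>50); m[:,:250]=0; m[260:]=0
n,lab,_,_=cv2.connectedComponentsWithStats(m.astype(np.uint8)); c=np.where(m[250])[0]; k=lab[250,int(np.median(c))]
dt=cv2.distanceTransform((lab==k).astype(np.uint8),cv2.DIST_L2,5); r=(dt>=cv2.dilate(dt,np.ones((3,3)))-.2)&(dt>15)&(dt<21)
v,uu=np.where(r); o,d=ray(C,np.c_[uu,v]); nn=np.array([0,.027,1]); P=o+d*((.130+.027*.0405-o@nn)/(d@nn))[:,None]
yt=Ro.from_euler('xyz',env.get_obs()['tool_rot'],degrees=True).apply([0,1,0]); P=P+.0012*yt
ss=np.linspace(-.07,.3,3701); X=np.array([at(q)[0] for q in ss]); A=np.array([at(q)[1] for q in ss])
out={}
for p in P:
    i=np.argmin(((X-p[:2])**2).sum(1)); e=(p[:2]-X[i])@u(A[i]-np.pi/2)*1000; out.setdefault(round(ss[i]*100),[]).append(e)
print('s cm: mm to the right',{k:round(float(np.median(v)),1) for k,v in sorted(out.items())})
E
python3 path.py .003; python3 rel.py
```

```text
t 9.48 T [0.5061 0.1276 0.2975] rot [-1.7998e+02 -1.0000e-01  6.6300e+01] F [-0.7 -0.5 -1.6] M [-0.09  0.08  0.02] w 0.0497
s0 0.0227 lateral(tool y) 0.01 mm; yaw err -0.07 zerr 0.06 L2 0.0607
1 [0.3, 0.01, 0.01] [-0.0, -0.1, 2.8]
2 [0.6, 0.03, 0.02] [-0.0, -0.1, 5.7]
3 [0.9, 0.07, 0.03] [-0.0, -0.1, 8.5]
4 [1.19, 0.12, 0.04] [-0.0, -0.1, 11.4]
5 [1.49, 0.18, 0.04] [-0.0, -0.1, 14.3]
6 [1.77, 0.26, 0.05] [-0.0, -0.1, 17.1]
7 [2.06, 0.36, 0.06] [-0.0, -0.1, 20.0]
8 [2.34, 0.47, 0.06] [-0.0, -0.1, 22.8]
9 [2.62, 0.58, 0.07] [-0.0, -0.1, 23.3]
10 [2.89, 0.7, 0.07] [-0.0, -0.1, 23.3]
s cm: mm to the right {5: -0.1, 6: -0.1, 7: 0.0, 8: 0.1, 9: 0.1, 10: 0.2, 11: 0.2, 12: 0.1, 13: 0.0, 14: -0.1, 15: -0.3, 16: -0.2, 18: 6.1, 19: 6.9}
```

The wrist view agrees with the assumed centreline to within 0.3 mm through both bends. Continuing.

Emit:
servo_tool(
  plan=[
    {"xyz": [0.3, 0.01, 0.01], "twist": [0, 0, 2.8], "jaw": 0.7},
    {"xyz": [0.6, 0.03, 0.02], "twist": [0, 0, 5.7], "jaw": 0.7},
    {"xyz": [0.9, 0.07, 0.03], "twist": [0, 0, 8.5], "jaw": 0.7},
    {"xyz": [1.19, 0.12, 0.03], "twist": [0, 0, 11.4], "jaw": 0.7},
    {"xyz": [1.49, 0.18, 0.04], "twist": [0, 0, 14.3], "jaw": 0.7},
    {"xyz": [1.77, 0.26, 0.05], "twist": [0, 0, 17.1], "jaw": 0.7},
    {"xyz": [2.06, 0.36, 0.06], "twist": [0, 0, 20], "jaw": 0.7},
    {"xyz": [2.34, 0.47, 0.06], "twist": [0, 0, 22.8], "jaw": 0.7},
    {"xyz": [2.62, 0.58, 0.07], "twist": [0, 0, 23.3], "jaw": 0.7},
    {"xyz": [2.89, 0.7, 0.07], "twist": [0, 0, 23.3], "jaw": 0.7},
  ],
)

```text
time_s: 10.37
tool_pos: [0.5242, 0.1513, 0.2968]
tool_rot: [-179.9, -0.1, 43.2]
force: [0.5, -1.4, -1.3]
grip_width: 0.0501
grasp_force: 8.0
```

```bash
python3 path.py .005; python3 rel.py
```

```text
t 10.37 T [0.5242 0.1513 0.2968] rot [-1.7994e+02 -8.0000e-02  4.3190e+01] F [ 0.5 -1.4 -1.3] M [-0.08  0.1   0.03] w 0.0501
s0 0.0526 lateral(tool y) 0.04 mm; yaw err 0.19 zerr -0.01 L2 0.0607
1 [0.5, -0.0, 0.01] [-0.1, -0.1, 0.2]
2 [1.0, -0.0, 0.02] [-0.1, -0.1, 0.2]
3 [1.5, -0.0, 0.03] [-0.1, -0.1, 0.2]
4 [2.0, -0.0, 0.04] [-0.1, -0.1, 0.2]
5 [2.5, -0.0, 0.05] [-0.1, -0.1, 0.2]
6 [3.0, -0.0, 0.06] [-0.1, -0.1, 0.2]
7 [3.5, -0.0, 0.07] [-0.1, -0.1, 0.2]
8 [4.0, -0.0, 0.08] [-0.1, -0.1, 0.2]
9 [4.5, -0.0, 0.09] [-0.1, -0.1, 0.2]
10 [5.0, -0.0, 0.1] [-0.1, -0.1, 0.2]
s cm: mm to the right {8: 0.2, 9: 0.2, 10: 0.6, 11: 0.5, 12: 0.4, 13: 0.3, 14: 0.3, 15: 0.2, 16: 1.7, 18: 0.3}
```

Emit:
servo_tool(
  plan=[
    {"xyz": [0.4, 0, 0.01], "twist": [0, 0, 0.2], "jaw": 0.7},
    {"xyz": [0.8, 0.01, 0.02], "twist": [0, 0, 0.2], "jaw": 0.7},
    {"xyz": [1.3, 0.01, 0.03], "twist": [0, 0, 0.2], "jaw": 0.7},
    {"xyz": [1.8, 0.02, 0.04], "twist": [0, 0, 0.2], "jaw": 0.7},
    {"xyz": [2.3, 0.02, 0.05], "twist": [0, 0, 0.2], "jaw": 0.7},
    {"xyz": [2.8, 0.02, 0.06], "twist": [0, 0, 0.2], "jaw": 0.7},
    {"xyz": [3.3, 0.02, 0.07], "twist": [0, 0, 0.2], "jaw": 0.7},
    {"xyz": [3.8, 0.02, 0.08], "twist": [0, 0, 0.2], "jaw": 0.7},
    {"xyz": [4.2, 0.03, 0.08], "twist": [0, 0, 0.2], "jaw": 0.7},
  ],
)

```text
time_s: 11.17
tool_pos: [0.5554, 0.1801, 0.296]
tool_rot: [-179.9, -0.1, 42.9]
force: [0.5, 0.5, -2.1]
grip_width: 0.0501
grasp_force: 8.0
```

```bash
python3 path.py .003; python3 rel.py
```

```text
t 11.17 T [0.5554 0.1801 0.296 ] rot [-1.7995e+02 -9.0000e-02  4.2890e+01] F [ 0.5  0.5 -2.1] M [-0.11  0.09 -0.  ] w 0.0501
s0 0.0952 lateral(tool y) 0.33 mm; yaw err -0.11 zerr 0.01 L2 0.0607
1 [0.3, -0.03, 0.01] [-0.1, -0.1, -0.1]
2 [0.6, -0.04, 0.01] [-0.1, -0.1, -0.1]
3 [0.9, -0.04, 0.02] [-0.1, -0.1, -0.1]
4 [1.2, -0.04, 0.03] [-0.1, -0.1, -0.1]
5 [1.5, -0.03, 0.03] [-0.1, -0.1, 2.2]
6 [1.8, -0.02, 0.04] [-0.1, -0.1, 5.0]
7 [2.1, 0.02, 0.04] [-0.1, -0.1, 7.9]
8 [2.39, 0.07, 0.05] [-0.1, -0.1, 10.7]
9 [2.68, 0.13, 0.05] [-0.1, -0.1, 13.6]
10 [2.97, 0.21, 0.06] [-0.1, -0.1, 16.5]Traceback (most recent call last):
  File "rel.py", line 6, in <module>
    v,uu=np.where(r); o,d=ray(C,np.c_[uu,v]); nn=np.array([0,.027,1]); P=o+d*((.130+.027*.0405-o@nn)/(d@nn))[:,None]
                          ~~~^^^^^^^^^^^^^^^
  File "h.py", line 14, in ray
    p=cv2.undistortPoints(uv[:,None],K,np.array([k,0,0,0,0.]))[:,0]
      ~~~~~~~~~~~~~~~~~~~^^^^^^^^^^^^^^^^^^^^^^^^^^^^^^^^^^^^^
cv2.error: OpenCV(4.12.0) /io/opencv/modules/calib3d/src/undistort.dispatch.cpp:347: error: (-215:Assertion failed) CV_IS_MAT(_src) && CV_IS_MAT(_dst) && (_src->rows == 1 || _src->cols == 1) && (_dst->rows == 1 || _dst->cols == 1) && _src->cols + _src->rows - 1 == _dst->rows + _dst->cols - 1 && (CV_MAT_TYPE(_src->type) == CV_32FC2 || CV_MAT_TYPE(_src->type) == CV_64FC2) && (CV_MAT_TYPE(_dst->type) == CV_32FC2 || CV_MAT_TYPE(_dst->type) == CV_64FC2) in function 'cvUndistortPointsInternal'
```

Run:
```python
from h import *
C=load('wrist'); cv2.imwrite('pics/w6.png',cv2.cvtColor(C['img'],cv2.COLOR_RGB2BGR))
```

```text
(no output)
```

View pics/w6.png

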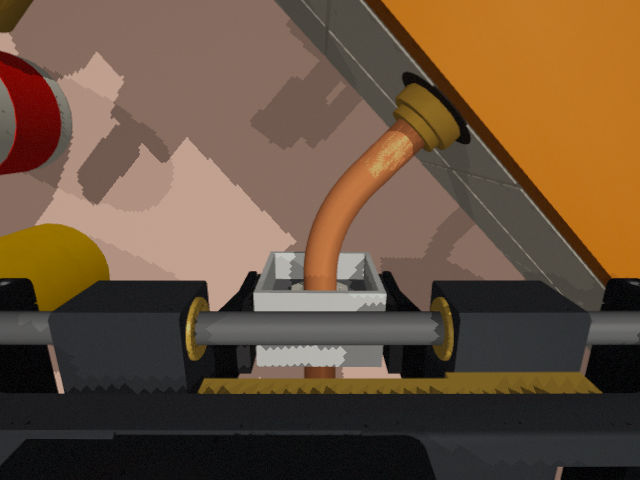

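The wrist view shows the pipe entering the cover at (320,280), bending right to the brass nut at (425,115) and the wall hole at about (436,107). The mug and tub are at the left, lower than the fingertips.

```bash
sed -i 's/c=np.where(m\[250\])\[0\]; k=lab\[250,int(np.median(c))\]/k=lab[248,322]/; s/C=snap(.wrist.)/C=snap("wrist") if len(sys.argv)<2 else load("wrist")/; s/dt>15/dt>11/' rel.py; python3 rel.py x
python3 - <<'E'
from h import *
C=load('wrist'); yt=Ro.from_euler('xyz',env.get_obs()['tool_rot'],degrees=True).apply([0,1,0])*.0012
print('hole',(onplane(C,[(436,107),(404,73),(466,142)],.125)+yt).round(4)); print('nut front', (onplane(C,[(412,125),(427,148),(397,100)],.125)+yt).round(4))
print('tile top edge', (onplane(C,[(420,77),(512,182),(352,0)],.155)+yt).round(4))
E
```

```text
s cm: mm to the right {12: 0.4, 13: 0.3, 14: 0.2, 15: 0.2, 16: 0.4, 17: 0.1, 19: -6.0}
hole [[0.648  0.2036 0.125 ]
 [0.6479 0.2218 0.125 ]
 [0.6472 0.1848 0.125 ]]
nut front [[0.6369 0.2055 0.125 ]
 [0.6349 0.1945 0.125 ]
 [0.6393 0.2167 0.125 ]]
tile top edge [[0.6428 0.219  0.155 ]
 [0.6416 0.1727 0.155 ]
 [0.6435 0.249  0.155 ]]
```

Emit:
servo_tool(
  plan=[
    {"xyz": [0.3, 0, 0.01], "twist": [0, 0, 0], "jaw": 0.7},
    {"xyz": [0.6, 0, 0.01], "twist": [0, 0, 0], "jaw": 0.7},
    {"xyz": [0.9, -0.01, 0.02], "twist": [0, 0, 0], "jaw": 0.7},
    {"xyz": [1.2, -0.01, 0.03], "twist": [0, 0, 0], "jaw": 0.7},
    {"xyz": [1.5, -0.01, 0.03], "twist": [0, 0, 2.2], "jaw": 0.7},
    {"xyz": [1.8, 0.01, 0.04], "twist": [0, 0, 5], "jaw": 0.7},
    {"xyz": [2.1, 0.04, 0.04], "twist": [0, 0, 7.9], "jaw": 0.7},
    {"xyz": [2.39, 0.09, 0.05], "twist": [0, 0, 10.7], "jaw": 0.7},
    {"xyz": [2.68, 0.15, 0.05], "twist": [0, 0, 13.6], "jaw": 0.7},
    {"xyz": [2.97, 0.23, 0.06], "twist": [0, 0, 16.5], "jaw": 0.7},
  ],
)

```text
time_s: 12.05
tool_pos: [0.5785, 0.1983, 0.2955]
tool_rot: [-179.9, -0.1, 26.2]
force: [0.5, -0.4, -1.9]
grip_width: 0.0499
grasp_force: 8.0
```

```bash
python3 path.py .003; python3 rel.py
```

```text
t 12.05 T [0.5785 0.1983 0.2955] rot [-1.7991e+02 -6.0000e-02  2.6240e+01] F [ 0.5 -0.4 -1.9] M [-0.13  0.1  -0.02] w 0.0499
s0 0.1248 lateral(tool y) 0.42 mm; yaw err -0.51 zerr 0.0 L2 0.0607
1 [0.3, -0.04, 0.01] [-0.1, -0.1, 2.4]
2 [0.6, -0.02, 0.01] [-0.1, -0.1, 5.2]
3 [0.9, 0.02, 0.01] [-0.1, -0.1, 8.1]
4 [1.19, 0.07, 0.01] [-0.1, -0.1, 10.9]
5 [1.49, 0.13, 0.02] [-0.1, -0.1, 13.8]
6 [1.78, 0.21, 0.02] [-0.1, -0.1, 16.7]
7 [2.06, 0.3, 0.02] [-0.1, -0.0, 19.5]
8 [2.34, 0.41, 0.02] [-0.1, -0.0, 22.4]
9 [2.61, 0.53, 0.02] [-0.1, -0.0, 25.3]
10 [2.88, 0.67, 0.02] [-0.1, -0.0, 28.1]
s cm: mm to the right {15: 0.3, 16: 0.4, 17: 2.0, 18: 0.5, 19: 1.7}
```

Emit:
servo_tool(
  plan=[
    {"xyz": [0.3, -0.02, 0.01], "twist": [0, 0, 2.4], "jaw": 0.7},
    {"xyz": [0.6, 0, 0.01], "twist": [0, 0, 5.2], "jaw": 0.7},
    {"xyz": [0.9, 0.04, 0.01], "twist": [0, 0, 8.1], "jaw": 0.7},
    {"xyz": [1.19, 0.09, 0.01], "twist": [0, 0, 10.9], "jaw": 0.7},
    {"xyz": [1.49, 0.15, 0.02], "twist": [0, 0, 13.8], "jaw": 0.7},
    {"xyz": [1.78, 0.23, 0.02], "twist": [0, 0, 16.7], "jaw": 0.7},
    {"xyz": [2.06, 0.32, 0.02], "twist": [0, 0, 19.5], "jaw": 0.7},
    {"xyz": [2.34, 0.43, 0.03], "twist": [0, 0, 22.4], "jaw": 0.7},
    {"xyz": [2.61, 0.55, 0.03], "twist": [0, 0, 25.3], "jaw": 0.7},
    {"xyz": [2.88, 0.69, 0.03], "twist": [0, 0, 28.1], "jaw": 0.7},
  ],
)

```text
time_s: 12.93
tool_pos: [0.6072, 0.2049, 0.2952]
tool_rot: [-179.9, -0.0, -1.8]
force: [0.7, 0.2, -2.1]
grip_width: 0.0501
grasp_force: 8.0
```

```bash
python3 path.py .003; python3 rel.py;  python3 - <<'E'
from h import *
snap('wrist','w7'); snap('scene','s7'); snap('side','d7')
w=cv2.imread('pics/w7.png')[120:340,160:480]; a=cv2.imread('pics/scene0.png')
s=env.get_obs(); X=np.array(s['tool_pos'])-[0,0,.15]
def crop(n,f,k): u=proj(load(n),X)[0].astype(int); i=cv2.imread(f'pics/{f}.png'); return cv2.resize(i[u[1]-k//2:u[1]+k//2,u[0]-k*2//3:u[0]+k*2//3],(400,300),interpolation=cv2.INTER_CUBIC)
cv2.imwrite('pics/m7.png',np.vstack([np.hstack([crop('scene','s7',120),crop('side','d7',90)]),cv2.resize(w,(800,300*0+300))]))
E
```

```text
t 12.93 T [0.6072 0.2049 0.2952] rot [-1.799e+02 -1.000e-02 -1.790e+00] F [ 0.7  0.2 -2.1] M [-0.1   0.14  0.01] w 0.0501
s0 0.1548 lateral(tool y) 0.18 mm; yaw err 0.06 zerr -0.16 L2 0.0607
1 [0.29, -0.02, -0.02] [-0.1, -0.0, 0.2]
2 [0.59, -0.02, -0.02] [-0.1, -0.0, 0.2]
3 [0.89, -0.02, -0.02] [-0.1, -0.0, 0.2]
4 [1.19, -0.02, -0.02] [-0.1, -0.0, 0.2]
5 [1.49, -0.02, -0.02] [-0.1, -0.0, 0.2]
6 [1.79, -0.02, -0.02] [-0.1, -0.0, 0.2]
7 [2.09, -0.02, -0.02] [-0.1, -0.0, 0.2]
8 [2.39, -0.01, -0.02] [-0.1, -0.0, 0.2]
9 [2.69, -0.01, -0.02] [-0.1, -0.0, 0.2]
10 [2.99, -0.01, -0.02] [-0.1, -0.0, 0.2]Traceback (most recent call last):
  File "rel.py", line 6, in <module>
    v,uu=np.where(r); o,d=ray(C,np.c_[uu,v]); nn=np.array([0,.027,1]); P=o+d*((.130+.027*.0405-o@nn)/(d@nn))[:,None]
                          ~~~^^^^^^^^^^^^^^^
  File "h.py", line 14, in ray
    p=cv2.undistortPoints(uv[:,None],K,np.array([k,0,0,0,0.]))[:,0]
      ~~~~~~~~~~~~~~~~~~~^^^^^^^^^^^^^^^^^^^^^^^^^^^^^^^^^^^^^
cv2.error: OpenCV(4.12.0) /io/opencv/modules/calib3d/src/undistort.dispatch.cpp:347: error: (-215:Assertion failed) CV_IS_MAT(_src) && CV_IS_MAT(_dst) && (_src->rows == 1 || _src->cols == 1) && (_dst->rows == 1 || _dst->cols == 1) && _src->cols + _src->rows - 1 == _dst->rows + _dst->cols - 1 && (CV_MAT_TYPE(_src->type) == CV_32FC2 || CV_MAT_TYPE(_src->type) == CV_64FC2) && (CV_MAT_TYPE(_dst->type) == CV_32FC2 || CV_MAT_TYPE(_dst->type) == CV_64FC2) in function 'cvUndistortPointsInternal'
```

View pics/m7.png

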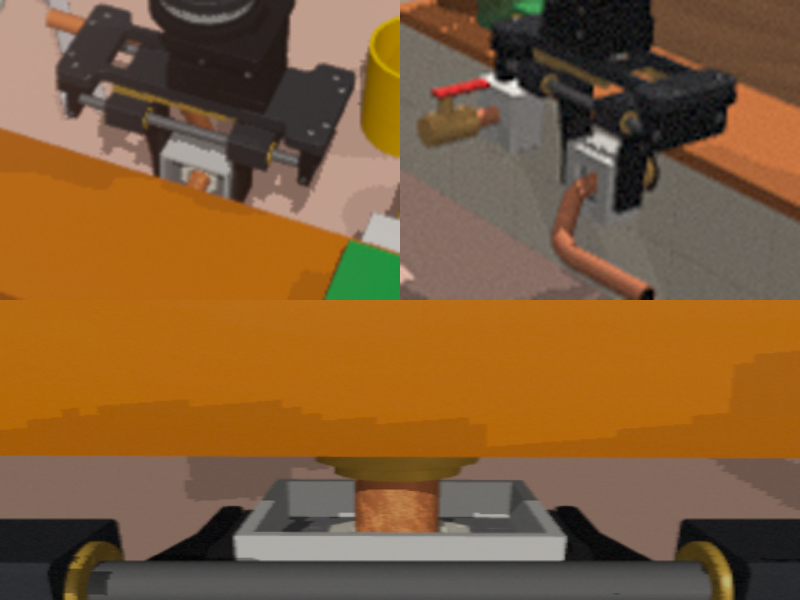

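The cover is square on the stub with the nut just ahead, and everything clears. I advance towards the wall.

Emit:
servo_tool(
  plan=[
    {"xyz": [0.3, -0.02, -0.01], "twist": [0, 0, 0.2], "jaw": 0.7},
    {"xyz": [0.6, -0.02, -0.02], "twist": [0, 0, 0.2], "jaw": 0.7},
    {"xyz": [0.9, -0.02, -0.02], "twist": [0, 0, 0.2], "jaw": 0.7},
    {"xyz": [1.2, -0.02, -0.02], "twist": [0, 0, 0.2], "jaw": 0.7},
    {"xyz": [1.5, -0.02, -0.02], "twist": [0, 0, 0.2], "jaw": 0.7},
    {"xyz": [1.7, -0.02, -0.02], "twist": [0, 0, 0.2], "jaw": 0.7},
    {"xyz": [1.8, -0.02, -0.02], "twist": [0, 0, 0.2], "jaw": 0.7},
    {"xyz": [1.9, -0.02, -0.02], "twist": [0, 0, 0.2], "jaw": 0.7},
    {"xyz": [1.9, -0.02, -0.02], "twist": [0, 0, 0.2], "jaw": 0.7},
  ],
)

```text
time_s: 13.88
tool_pos: [0.6263, 0.2043, 0.2954]
tool_rot: [-179.9, -0.0, -1.9]
force: [0.6, 0.4, -1.3]
grip_width: 0.0499
grasp_force: 8.0
```

```bash
python3 path.py .001 | head -2
```

```text
t 13.88 T [0.6263 0.2043 0.2954] rot [-1.7991e+02 -2.0000e-02 -1.9300e+00] F [ 0.6  0.4 -1.3] M [-0.04  0.12 -0.06] w 0.0499
s0 0.1739 lateral(tool y) 0.2 mm; yaw err 0.07 zerr 0.05 L2 0.0607
```

Emit:
servo_tool(
  plan=[
    {"xyz": [0.05, 0, 0], "twist": [0, 0, 0], "jaw": 0.7},
    {"xyz": [0.1, 0, 0], "twist": [0, 0, 0], "jaw": 0.7},
    {"xyz": [0.15, 0, 0], "twist": [0, 0, 0], "jaw": 0.7},
    {"xyz": [0.2, 0, 0], "twist": [0, 0, 0], "jaw": 0.7},
    {"xyz": [0.2, 0, 0], "twist": [0, 0, 0], "jaw": 0.7},
    {"xyz": [0.2, 0, 0], "twist": [0, 0, 0], "jaw": 0.7},
  ],
)

```text
time_s: 14.38
tool_pos: [0.6282, 0.2043, 0.2955]
tool_rot: [-179.9, -0.0, -1.9]
force: [-0.8, 0.6, -1.4]
grip_width: 0.0502
grasp_force: 8.0
```

Emit:
servo_tool(
  plan=[
    {"xyz": [0.05, 0, 0], "twist": [0, 0, 0], "jaw": 0.7},
    {"xyz": [0.1, 0, 0], "twist": [0, 0, 0], "jaw": 0.7},
    {"xyz": [0.1, 0, 0], "twist": [0, 0, 0], "jaw": 0.7},
  ],
)

```text
time_s: 14.63
tool_pos: [0.6292, 0.2042, 0.2955]
tool_rot: [-179.9, -0.0, -1.9]
force: [0.2, 0.3, -1.9]
grip_width: 0.0497
grasp_force: 8.0
```

Emit:
servo_tool(
  plan=[
    {"xyz": [0.05, 0, 0], "twist": [0, 0, 0], "jaw": 0.7},
    {"xyz": [0.1, 0, 0], "twist": [0, 0, 0], "jaw": 0.7},
    {"xyz": [0.1, 0, 0], "twist": [0, 0, 0], "jaw": 0.7},
  ],
)

```text
time_s: 14.88
tool_pos: [0.6303, 0.2042, 0.2955]
tool_rot: [-179.9, -0.0, -1.9]
force: [0.3, -0.0, -1.4]
grip_width: 0.0501
grasp_force: 8.0
```

Emit:
servo_tool(
  plan=[
    {"xyz": [0.05, 0, 0], "twist": [0, 0, 0], "jaw": 0.7},
    {"xyz": [0.05, 0, 0], "twist": [0, 0, 0], "jaw": 0.7},
  ],
)

```text
time_s: 15.05
tool_pos: [0.6307, 0.2042, 0.2955]
tool_rot: [-179.9, -0.0, -1.9]
force: [0.1, -0.4, -1.7]
grip_width: 0.0496
grasp_force: 8.0
```

Emit:
servo_tool(
  plan=[
    {"xyz": [0.05, 0, 0], "twist": [0, 0, 0], "jaw": 0.7},
    {"xyz": [0.05, 0, 0], "twist": [0, 0, 0], "jaw": 0.7},
  ],
)

```text
time_s: 15.22
tool_pos: [0.6312, 0.2042, 0.2955]
tool_rot: [-179.9, -0.0, -1.9]
force: [0.4, -0.0, 0.1]
grip_width: 0.0501
grasp_force: 8.0
```

Emit:
servo_tool(
  plan=[
    {"xyz": [0.05, 0, 0], "twist": [0, 0, 0], "jaw": 0.7},
    {"xyz": [0.05, 0, 0], "twist": [0, 0, 0], "jaw": 0.7},
  ],
)

```text
time_s: 15.38
tool_pos: [0.6317, 0.2041, 0.2955]
tool_rot: [-179.9, -0.0, -1.9]
force: [-0.3, -0.7, -2.0]
grip_width: 0.0501
grasp_force: 8.0
```

Emit:
servo_tool(
  plan=[
    {"xyz": [0.05, 0, 0], "twist": [0, 0, 0], "jaw": 0.7},
    {"xyz": [0.05, 0, 0], "twist": [0, 0, 0], "jaw": 0.7},
  ],
)

```text
time_s: 15.55
tool_pos: [0.632, 0.2042, 0.2954]
tool_rot: [-179.9, 0.0, -1.9]
force: [-1.8, -0.5, -1.6]
grip_width: 0.0503
grasp_force: 8.0
```

Emit:
servo_tool(
  plan=[
    {"xyz": [0.03, 0, 0], "twist": [0, 0, 0], "jaw": 0.7},
    {"xyz": [0.03, 0, 0], "twist": [0, 0, 0], "jaw": 0.7},
  ],
)

```text
time_s: 15.72
tool_pos: [0.6321, 0.2042, 0.2954]
tool_rot: [-179.9, 0.1, -1.9]
force: [-2.7, -0.0, 0.3]
grip_width: 0.0502
grasp_force: 8.0
```

Emit:
servo_tool(
  plan=[
    {"xyz": [0.03, 0, 0], "twist": [0, 0, 0], "jaw": 0.7},
    {"xyz": [0.03, 0, 0], "twist": [0, 0, 0], "jaw": 0.7},
  ],
)

```text
time_s: 15.88
tool_pos: [0.6322, 0.2042, 0.2954]
tool_rot: [-179.9, 0.1, -1.9]
force: [-5.3, -0.3, 1.9]
grip_width: 0.0498
grasp_force: 8.0
```

The cover is in wall contact with Fx about -5 N. I relieve it, then lower until the bush rests on the pipe.

Emit:
servo_tool(
  plan=[
    {"xyz": [-0.05, 0, 0], "twist": [0, 0, 0], "jaw": 0.7},
    {"xyz": [-0.05, 0, 0.03], "twist": [0, 0, 0], "jaw": 0.7},
    {"xyz": [-0.05, 0, 0.06], "twist": [0, 0, 0], "jaw": 0.7},
    {"xyz": [-0.05, 0, 0.06], "twist": [0, 0, 0], "jaw": 0.7},
  ],
)

```text
time_s: 16.22
tool_pos: [0.6321, 0.2042, 0.2948]
tool_rot: [-179.9, 0.0, -1.9]
force: [-4.5, 0.4, -0.0]
grip_width: 0.0493
grasp_force: 8.0
```

Emit:
servo_tool(
  plan=[
    {"xyz": [0, 0, 0.03], "twist": [0, 0, 0], "jaw": 0.7},
    {"xyz": [0, 0, 0.03], "twist": [0, 0, 0], "jaw": 0.7},
  ],
)

```text
time_s: 16.38
tool_pos: [0.632, 0.2042, 0.2945]
tool_rot: [-179.9, 0.0, -1.9]
force: [-5.5, -0.9, 1.2]
grip_width: 0.0501
grasp_force: 8.0
```

Emit:
servo_tool(
  plan=[
    {"xyz": [0, 0, 0.03], "twist": [0, 0, 0], "jaw": 0.7},
    {"xyz": [0, 0, 0.03], "twist": [0, 0, 0], "jaw": 0.7},
  ],
)

```text
time_s: 16.55
tool_pos: [0.6321, 0.2043, 0.2942]
tool_rot: [-179.9, 0.0, -1.9]
force: [-4.7, 1.0, 1.9]
grip_width: 0.0501
grasp_force: 8.0
```

Emit:
servo_tool(
  plan=[
    {"xyz": [-0.03, 0, 0], "twist": [0, 0, 0], "jaw": 0.7},
    {"xyz": [-0.06, 0, -0.02], "twist": [0, 0, 0], "jaw": 0.7},
    {"xyz": [-0.06, 0, -0.02], "twist": [0, 0, 0], "jaw": 0.7},
  ],
)

```text
time_s: 16.8
tool_pos: [0.6318, 0.2043, 0.2943]
tool_rot: [-179.9, -0.1, -1.9]
force: [-2.6, 0.1, -1.4]
grip_width: 0.0495
grasp_force: 8.0
```

```bash
python3 path.py .001 | head -2
```

```text
t 16.8 T [0.6318 0.2043 0.2943] rot [-1.7989e+02 -6.0000e-02 -1.9200e+00] F [-2.6  0.1 -1.4] M [0.06 0.73 0.07] w 0.0495
s0 0.1794 lateral(tool y) -0.03 mm; yaw err 0.08 zerr -1.1 L2 0.0607
```

Emit:
servo_tool(
  plan=[
    {"xyz": [0, 0, 0], "twist": [0, 0, 0], "jaw": 0.4},
    {"xyz": [0, 0, 0], "twist": [0, 0, 0], "jaw": 0.38},
    {"xyz": [0, 0, 0], "twist": [0, 0, 0], "jaw": 0.34},
    {"xyz": [0, 0, 0], "twist": [0, 0, 0], "jaw": 0.3},
    {"xyz": [0, 0, 0], "twist": [0, 0, 0], "jaw": 0.25},
    {"xyz": [0, 0, 0], "twist": [0, 0, 0], "jaw": 0.25},
  ],
)

```text
time_s: 17.3
tool_pos: [0.6319, 0.2041, 0.2947]
tool_rot: [-179.9, -0.1, -1.9]
force: [-0.3, -0.2, 0.0]
grip_width: 0.0635
grasp_force: 0.0
```

Run:
```python
from h import *
st(); c=snap('wrist','w8'); snap('scene','s8'); snap('side','d8')
X=np.array([.631,.204,.13])
def crop(n,f,k): u=proj(load(n),X)[0].astype(int); i=cv2.imread(f'pics/{f}.png'); return cv2.resize(i[u[1]-k//2:u[1]+k//2,u[0]-k*2//3:u[0]+k*2//3],(400,300),interpolation=cv2.INTER_CUBIC)
cv2.imwrite('pics/m8.png',np.vstack([np.hstack([crop('scene','s8',75),crop('side','d8',75)]),cv2.resize(cv2.imread('pics/w8.png')[120:340,160:480],(800,300))]))
```

```text
{'time_s': np.float64(17.3), 'qpos': array([ -47.1842,   27.1166,   35.8382,   89.7385,  -16.762 ,   68.4875,
       -100.1031]), 'tool_pos': array([0.6319, 0.2041, 0.2947]), 'tool_rot': array([-1.798934e+02, -6.000000e-02, -1.932200e+00]), 'force': array([-0.2913, -0.1827,  0.0465]), 'wrist_torque': array([-0.0733,  0.1837, -0.0103]), 'grip_width': np.float64(0.0635), 'grasp_force': np.float64(0.0)}
```

View pics/m8.png

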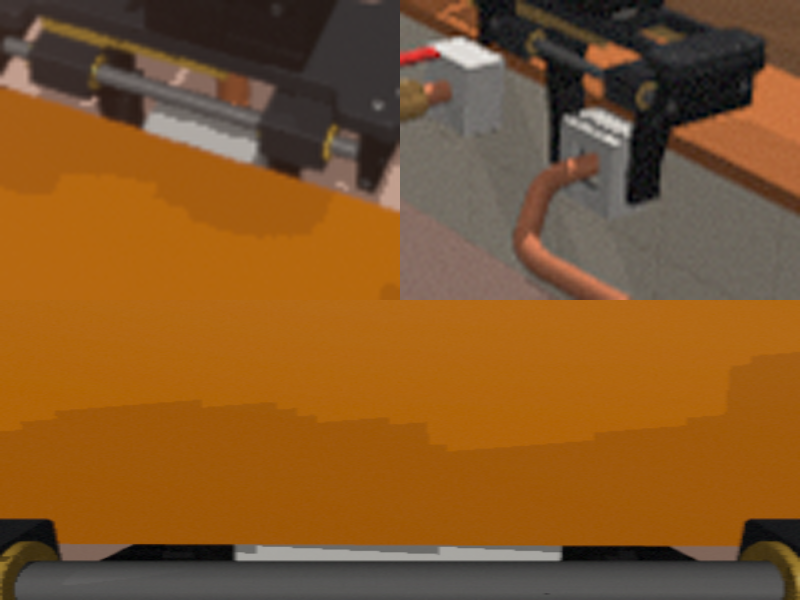

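The fingers are free (63.5 mm opening, no grasp force). The cover sits flush and level against the tiles in the side view. Now I retreat straight up.

Emit:
servo_tool(
  plan=[
    {"xyz": [0, 0, -0.5], "twist": [0, 0, 0], "jaw": 0.25},
    {"xyz": [0, 0, -1.5], "twist": [0, 0, 0], "jaw": 0.25},
    {"xyz": [0, 0, -3], "twist": [0, 0, 0], "jaw": 0.25},
    {"xyz": [0, 0, -5], "twist": [0, 0, 0], "jaw": 0.25},
    {"xyz": [0, 0, -7.5], "twist": [0, 0, 0], "jaw": 0.25},
    {"xyz": [-2, 0, -10], "twist": [0, 0, 0], "jaw": 0.25},
    {"xyz": [-5, 0, -12], "twist": [0, 0, 0], "jaw": 0.25},
    {"xyz": [-8, 0, -14], "twist": [0, 0, 0], "jaw": 0.25},
    {"xyz": [-10, 0, -14], "twist": [0, 0, 0], "jaw": 0.25},
    {"xyz": [-10, 0, -14], "twist": [0, 0, 0], "jaw": 0.25},
  ],
)

```text
time_s: 18.28
tool_pos: [0.5293, 0.2076, 0.4374]
tool_rot: [-179.6, -0.1, -1.8]
force: [0.7, 0.8, 0.7]
grip_width: 0.0652
grasp_force: 0.0
```

Run:
```python
from h import *
s=st(); C=snap('wrist','w9'); D=snap('side','d9')
for n,c,z in (('wrist',C,.149),('side',D,.149)):
    u=proj(c,[[.631,.204,z]])[0]; hsv=cv2.cvtColor(c['img'],cv2.COLOR_RGB2HSV)
    x0,y0=[max(0,int(v)-70) for v in u]; w=hsv[y0:y0+140,x0:x0+140]
    m=((w[:,:,1]<25)&(w[:,:,2]>(150 if n=='wrist' else 170))).astype(np.uint8)
    cs,_=cv2.findContours(m,cv2.RETR_EXTERNAL,cv2.CHAIN_APPROX_NONE); cs=sorted(cs,key=cv2.contourArea)[-2:]
    for k in cs:
        q=cv2.boxPoints(cv2.minAreaRect(k))+[x0,y0]; P=onplane(c,q,z); print(n,u.round(0),'area',cv2.contourArea(k),q.round(0).tolist(),P.round(4)[:,:2].tolist())
```

```text
{'time_s': np.float64(18.2833), 'qpos': array([ -57.7319,    8.2228,   37.6641,   93.5602,   -5.4251,   79.7536,
       -111.1831]), 'tool_pos': array([0.5293, 0.2076, 0.4374]), 'tool_rot': array([-1.796221e+02, -6.710000e-02, -1.778800e+00]), 'force': array([0.6516, 0.7892, 0.687 ]), 'wrist_torque': array([-0.0744,  0.1416,  0.0774]), 'grip_width': np.float64(0.0652), 'grasp_force': np.float64(0.0)}
wrist [323.  91.] area 2914.0 [[285.0, 114.0], [286.0, 71.0], [358.0, 72.0], [357.0, 116.0]] [[0.6165, 0.231], [0.6445, 0.2288], [0.642, 0.1795], [0.6139, 0.1802]]
side [357. 166.] area 52.5 [[314.0, 148.0], [317.0, 143.0], [330.0, 150.0], [328.0, 155.0]] [[0.6214, 0.3661], [0.6526, 0.3946], [0.6497, 0.3312], [0.6197, 0.3055]]
side [357. 166.] area 68.5 [[348.0, 166.0], [350.0, 160.0], [367.0, 168.0], [364.0, 173.0]] [[0.6116, 0.217], [0.6416, 0.2417], [0.644, 0.1823], [0.6149, 0.16]]
```

Run:
```python
from h import *
C=load('wrist'); print(C['img'][62:78:1,322].tolist())
print(env.sign_off())
```

```text
[[186, 115, 34], [187, 116, 35], [142, 82, 21], [79, 43, 10], [123, 120, 115], [138, 138, 134], [138, 137, 134], [136, 135, 132], [137, 136, 133], [137, 137, 133], [139, 137, 134], [137, 136, 133], [166, 168, 168], [183, 188, 188], [186, 190, 190], [186, 191, 190]]
the job is handed in; nothing more can be done
None
```

The cover is on the pipe, slid round both bends and resting flush against the tiled boxing over the brass fitting; I handed it in at about 18 s, and the sign-off returned no verdict.

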